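# Load the UV chest and arm its lamp

### The job

Start a light-exposure run: swing the UV chest's top door open by its handle until it stands about upright, set every clear-lidded culture dish (pink, straw and green) flat on the chamber floor, lids up and not stacked, and shut the door fully. Then lift the red spring cover on the control pod, flip the toggle beneath it away from you to switch the lamp on, and let the cover drop shut again. Never switch the lamp on with the door open, and leave the foil-wrapped dark-control dish where it stands.

Things in the scene. Friction and masses are not known exactly. Their poses are not given: they have to be found in the camera images.
- chamber_floor (a point): centre of the inner floor of the white UV exposure chest, 12 mm above the table; x axis from the chest's front to its back, y to its left, z up. The chest is fixed, its place and yaw differ from start to start. Chamber: open-topped, inside 154 mm (x) by 234 mm (y), rim 53 mm above this floor, walls 8 mm, so its front face is at x = -85 mm
- pod_front (a point): point on the front top edge of the control pod, straight before the middle of the guarded lamp switch, 75 mm above the table; axes as chamber_floor. The pod, 88 mm (x) by 125 mm (y), adjoins the right end of the chamber at its rear; its flat front face is 117 mm behind the chamber's front face and 32 mm behind chamber_floor in x, with bare table before it
- door_hinge (a point): middle of the door's hinge line, along y at the chamber's far top edge, 65 mm above the table; axes as chamber_floor
- door (a joint): hinge of the chest's white top door (a lamp hood 170 x 250 x 22 mm with an amber window): 0 = shut, grows as its front edge swings up and back about the far edge, up to 1.8; 1.57 = upright. The hinge is stiff: the door stays at whatever angle it is left. About 4 N at the handle moves it
- door_handle (a point): middle of the door's steel handle, a round bar 10 mm thick, 94 mm long along y, 40 mm out from the door's front edge; with the door shut it is 210 mm before and 11 mm above the hinge line, 76 mm above the table, with free space under it. Moves with the door
- cover (a joint): red guard cover of the lamp switch: 0 = down (shut), grows as its front lip is lifted up and back, up to 1.6. A light spring always drives it down (about 0.5 N at the lip): it does not stay up by itself. Hollow, open below, 34 mm wide, 46 mm high, 49 mm long; shut, it encloses the toggle
- cover_lip (a point): front edge, at mid width, of the flat finger lip at the foot of the cover's front wall: 34 mm wide (y), 3 mm thick, 87 mm above the table when shut, standing out 16 mm before the pod's front face with free space below; 62 mm before and 9 mm above the cover's hinge line when shut. Moves with the cover
- cover_hinge (a point): middle of the cover's hinge line, along y, 46 mm behind the pod's front face and 78 mm above the table
- toggle (a joint): steel bat toggle of the lamp switch, under the cover: 0 = off (leaning 0.35 towards the chest's front), 0.7 = on (leaning 0.35 towards its back); stays where it is left; about 0.5 N at the tip moves it
- toggle_tip (a point): tip of the toggle, 36 mm from its pivot; the pivot is 22 mm behind the pod's front face, on the middle line of the cover, 83 mm above the table; lever 9 mm thick at the tip
- pink_a_mid (a point): a closed, clear-lidded culture dish with pink medium: a flat disc 40 mm across over its lid, 13 mm tall, about 30 g, standing lid up; the point is its centre, half-way up; z axis up. May be absent
- pink_b_mid (a point): a closed, clear-lidded culture dish with pink medium: a flat disc 40 mm across over its lid, 13 mm tall, about 30 g, standing lid up; the point is its centre, half-way up; z axis up. May be absent
- straw_a_mid (a point): a closed, clear-lidded culture dish with straw-yellow medium: a flat disc 40 mm across over its lid, 13 mm tall, about 30 g, standing lid up; the point is its centre, half-way up; z axis up. May be absent
- straw_b_mid (a point): a closed, clear-lidded culture dish with straw-yellow medium: a flat disc 40 mm across over its lid, 13 mm tall, about 30 g, standing lid up; the point is its centre, half-way up; z axis up. May be absent
- green_mid (a point): a closed, clear-lidded culture dish with green medium: a flat disc 40 mm across over its lid, 13 mm tall, about 30 g, standing lid up; the point is its centre, half-way up; z axis up. May be absent
- foil_mid (a point): the dish wrapped in silvery foil, the dark control, 40 mm across, 13 mm tall, among the sample dishes; the point is its centre, half-way up
Not all that is in view belongs to the job. Leave any blue look-alike of the part that bears straw_a_mid alone. Leave any purple look-alike of the part that bears pink_b_mid alone.

How it is judged:
On the way, in this order (a step that is already met when the one before it is completed fails the run):
1. the door is swung open, to about upright (value of joint door above 1.25 rad), for 0.2 s.
2. every sample dish lies flat in the chamber and the door is shut (x of pink_a_mid in the frame of chamber_floor between -0.062 and 0.062 m and y of pink_a_mid in the frame of chamber_floor between -0.102 and 0.102 m and z of each of pink_a_mid, pink_b_mid, straw_a_mid, straw_b_mid, green_mid in the frame of chamber_floor below 0.014 m and angle between each of pink_a_mid, pink_b_mid, straw_a_mid, straw_b_mid, green_mid's own z axis and vertical below 0.2 rad and x of pink_b_mid in the frame of chamber_floor between -0.062 and 0.062 m and y of pink_b_mid in the frame of chamber_floor between -0.102 and 0.102 m and x of straw_a_mid in the frame of chamber_floor between -0.062 and 0.062 m and y of straw_a_mid in the frame of chamber_floor between -0.102 and 0.102 m and x of straw_b_mid in the frame of chamber_floor between -0.062 and 0.062 m and y of straw_b_mid in the frame of chamber_floor between -0.102 and 0.102 m and x of green_mid in the frame of chamber_floor between -0.062 and 0.062 m and y of green_mid in the frame of chamber_floor between -0.102 and 0.102 m and value of joint door below 0.05 rad), for 0.2 s.
3. with the door shut and the cover held up, the toggle is flipped on (value of joint door below 0.05 rad and value of joint toggle above 0.55 rad and value of joint cover above 0.15 rad), for 0.04 s.
At the end, for the whole second after the job is handed in: Every sample dish present lies lid up (within 0.2 rad) on the chamber floor, none stacked, the door is shut (under 0.05 rad), the toggle is on (over 0.55 rad), the cover is down (under 0.06 rad) and the foil-wrapped dish is within 50 mm of its first place (all of step 2 and value of joint toggle above 0.55 rad and value of joint cover below 0.06 rad and distance of foil_mid from where it was at the start of the episode below 0.05 m); the robot touches nothing.
It fails at once if the lamp is switched on while the door is open (value of joint toggle above 0.35 rad and value of joint door above 0.1 rad).
It fails at once if the foil-wrapped dark-control dish is moved (distance of foil_mid from where it was at the start of the episode above 0.05 m).
Of pink_a, pink_b, straw_a, straw_b, green only 3 to 5 are there at a start; the rules pass over those that are not, and their reading is None.
At some moment in a run one of pink_a, pink_b, straw_a, straw_b, green may be knocked a few centimetres aside while the robot is not near it.
It also fails if it takes over 210 s, if anything falls off the work surface, if the arm or the gripper's body presses on something with over 40 N, if the wrist force passes 120 N, or if a joint passes its speed limit or range.

### The arm

A 6-joint arm with a two-finger parallel gripper is mounted at the origin on a cart in front of the work surface, level with it; the furniture and walls round the work are solid. World frame = base frame: x ahead of the robot, y to its left, z up, the work surface at z = 0. Lengths are in m, angles in rad, forces in N, time in s.
With the tool pointing down it reaches from about 0.35 to 0.975 m from the base axis. Payload 4.9 kg.
Tool frame: the origin (TCP) lies at the very end of the fingers, on their centre line; the grasp point (between the pads) lies 19 mm behind it; z points along the fingers, y is the line along which they close (so a half turn about z gives the same grasp; the last joint's range is limited). The gripper opens to 85 mm and grips with 20 to 120 N. Pads are 22 mm wide; open, the fingers measure 114 mm over their backs; the gripper's body (76 mm by 85 mm) begins 54 mm behind the grasp point. The pads swing forward as they close: fully open they stand 13 mm farther back than shut.
Start: joints at [1.151, 0.053, 1.613, -0, 1.476, -0.119], TCP at [0.185, 0.597, 0.231] pointing down, gripper open.
Joint ranges: [-3.01, 3.01], [-1.01, 2.22], [0.06, 2.58], [-1.02, 4.17], [0.09, 2.62], [-3.14, 3.14]. Speed limits (rad/s): [2.57, 2.57, 3.14, 3.14, 3.14, 3.14].

### API

Orientations are given as a rotation vector (axis times angle).
In Python, from station import ctrl, imaging gives the robot as it stands.
- The arm moves only by the tool play_rows, never from a script. Its argument "series" is a list of rows, each a list of 3 entries, a list of its own where there are three numbers: the opening, from 0 (shut) to 1 (fully open), then the shift along the tool's x, y, z each as a share of 0.05 m, from -1 to 1, then the turn, a rotation vector about the tool's x, y, z each as a share of 8 degrees, from -1 to 1. In form: [[grip, [dx, dy, dz], [ax, ay, az]], ...]. A call has 1 to 8 rows; each row shifts and turns the commanded pose from where the row before left it, along the tool's axes as they then stand; what a row does not reach is not made up. A row lasts 1/8 s, in which the tool goes at most 62.5 mm and 10.7 degrees, less where a joint would pass 70% of its speed; a pose out of reach is approached as far as the arm can. A call with a number of a shift or a turn outside -1 to 1 is refused whole. A call with a gripper value outside its range is refused whole. The fingers move at their own pace and stop on an object; "force" is the grip in N (left out, the last holds). Time passes only in rows, so rows that do not move let the fingers close. It gives the time, the measured TCP pose, the force, the opening and the grip force at its end, in the units of the state.
- ctrl.get_obs(): the state, without advancing time (a new reading comes with each control period).
- imaging.get_image(name): name is "scene" or "top" or "wrist"; returns a dict with "color" (420x560x3 uint8, blue, green, red), "fx", "fy", "cx", "cy" (pixels), "D" ([k1, k2, p1, p2, k3] as OpenCV has them; the pictures are not rectified), "extrinsics" (4x4, takes a point from world to camera coordinates); the wrist camera has in their place "hand_eye" (4x4, takes a point from camera to tool coordinates, whose origin is the TCP and whose axes are the flange's). Camera axes: x right, y down, z forward; pixel columns grow to the right and rows downward; lengths in m; the calibration is good to about 2 mm. A picture is of the moment at which its call begins: read the wrist's pose just before it. There is no depth.
- ctrl.finish_job(): hands the job in; it is judged then, once.
The state is a dict: "t": time; "q": joint angles; "dq": joint speeds; "effort": joint torques, N m; "tool_pos": TCP position; "tool_rot": TCP orientation; "contact_force": force on the tool from outside, world axes, zero at the start; "wrist_torque": the same for the moment, N m; "opening": finger opening in m; "grip_force": force on a finger pad.
Only numpy, scipy, OpenCV 4.12 (cv2) and the standard library are available. Lean on these libraries where they do the work, as an engineer would, in place of code of your own. Each camera call takes 0.05 s, during which the arm holds its last target. There are 200 camera calls.

## Working session

There is one attempt and no reset: what is moved stays moved. The work goes in short steps, Python scripts to look and compute and a tool call to move; the robot and the scene stay as the last step left them, time stands still between calls to the robot, and variables do not carry over. Pictures are saved under pics/ and viewed, at most 14 in all, crops included, and the job is handed in when it is done.

Besides the shell and the picture viewer there is one more tool, called after ">>>" in YAML: its name, and indented under it one key for each argument. play_rows: Moves the arm, as the interface text tells. Shift numbers are shares of 0.05 m and turn numbers shares of 8 degrees, none past 1 either way. Its arguments: {"type":"object","properties":{"series":{"type":"array"},"force":{"type":"number"}},"required":["series"]}

```bash
ls; mkdir -p pics
python3 - <<'E'
from station import ctrl, imaging
import cv2,numpy as np
o=ctrl.get_obs();print(o)
for n in("scene","top"):
    im=imaging.get_image(n);cv2.imwrite(f"pics/{n}0.png",im["color"]);print(n,im["fx"],im["cx"],im["cy"],im["D"],np.round(im["extrinsics"],3).tolist())
im=imaging.get_image("wrist");cv2.imwrite("pics/wrist0.png",im["color"]);print(im["fx"],im["D"],np.round(im["hand_eye"],3).tolist())
E
```

```text
pics
{'t': 0.0, 'q': array([ 1.15099966e+00,  5.33821347e-02,  1.61431280e+00, -1.99266345e-05,
        1.47602197e+00, -1.19003406e-01]), 'dq': array([ 5.13232216e-04,  6.72193307e-04, -1.96984297e-04,  1.75559896e-05,
       -4.80380258e-04, -1.01997649e-03]), 'effort': array([ 1.11665024e-03, -3.93677258e+01, -3.70179069e+01, -7.78687195e-05,
        6.96096671e-03, -2.32133289e-05]), 'tool_pos': array([0.18491876, 0.59634959, 0.23003614]), 'tool_rot': array([-0.47062071, -3.10558823,  0.00322414]), 'contact_force': array([ 0.19162448, -0.71829305, -0.27613652]), 'wrist_torque': array([-0.00438157,  0.0001991 ,  0.02107233]), 'grip_force': 0.0, 'opening': 0.08536773026788134}
scene 475.1913050300074 273.92308014015106 202.6117105630551 [-0.08275698  0.          0.          0.          0.        ] [[0.413, -0.911, 0.02, -0.375], [-0.672, -0.319, -0.668, 0.395], [0.615, 0.262, -0.744, 0.986], [0.0, 0.0, 0.0, 1.0]]
top 398.55171491827366 278.02777183165296 206.10775904654278 [-0.0040666  0.         0.         0.         0.       ] [[-0.003, -0.999, 0.037, -0.15], [-0.988, -0.003, -0.156, 0.578], [0.156, -0.037, -0.987, 0.913], [0.0, 0.0, 0.0, 1.0]]
355.72080342317633 [-0.0411947  0.         0.         0.         0.       ] [[0.001, -0.963, -0.27, 0.069], [1.0, 0.0, 0.001, 0.0], [-0.001, -0.27, 0.963, -0.143], [0.0, 0.0, 0.0, 1.0]]
```

View pics/top0.png

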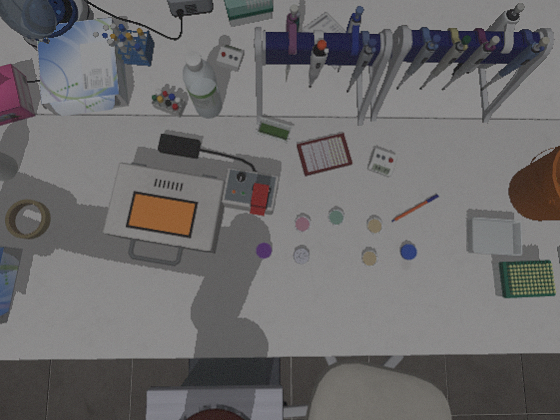

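View pics/scene0.png

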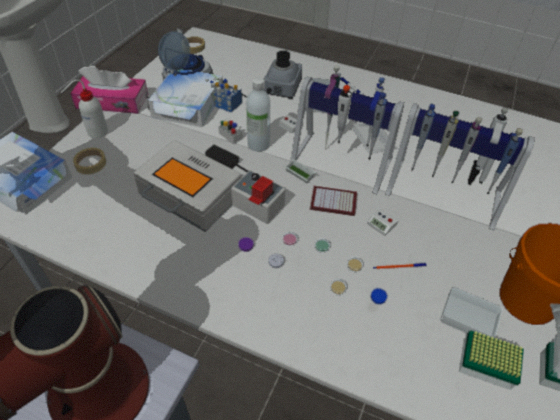

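```bash
cat > h.py <<'E'
from station import ctrl, imaging
import cv2,numpy as np
from scipy.spatial.transform import Rotation as R
def cam(n):
    o=ctrl.get_obs(); im=imaging.get_image(n)
    K=np.array([[im["fx"],0,im["cx"]],[0,im["fy"],im["cy"]],[0,0,1.]])
    if n=="wrist":
        T=np.eye(4);T[:3,:3]=R.from_rotvec(o["tool_rot"]).as_matrix();T[:3,3]=o["tool_pos"];T=T@im["hand_eye"]
    else: T=np.linalg.inv(im["extrinsics"])
    return im["color"],K,np.array(im["D"]),T
def ray(c,px):
    n=cv2.undistortPoints(np.array(px,float).reshape(-1,1,2),c[1],c[2])[:,0]
    d=np.c_[n,np.ones(len(n))]@c[3][:3,:3].T
    return c[3][:3,3],d
def plane(c,px,z):
    o,d=ray(c,px); return o+d*((z-o[2])/d[:,2])[:,None]
def two(c1,p1,c2,p2):
    o1,d1=ray(c1,[p1]);o2,d2=ray(c2,[p2]);A=np.c_[d1[0],-d2[0]]
    s=np.linalg.lstsq(A,o2-o1,rcond=None)[0];a=o1+s[0]*d1[0];b=o2+s[1]*d2[0]
    return (a+b)/2,np.linalg.norm(a-b)
def proj(c,P):
    M=np.linalg.inv(c[3]);return cv2.projectPoints(np.array(P,float).reshape(-1,1,3),cv2.Rodrigues(M[:3,:3])[0],M[:3,3],c[1],c[2])[0][:,0]
HSV=dict(pink=((165,40,60),(179,140,255)),straw=((12,45,60),(30,160,255)),green=((70,30,50),(90,150,255)),
 purple=((130,90,40),(160,255,255)),blue=((110,150,60),(125,255,255)),orange=((5,190,100),(20,255,255)),red=((0,170,80),(4,255,255)))
def blobs(c,name,amin=60,amax=9000,roi=None):
    hsv=cv2.cvtColor(c[0],cv2.COLOR_BGR2HSV);m=cv2.inRange(hsv,*map(np.array,HSV[name]))
    if roi: k=np.zeros_like(m);x0,y0,x1,y1=roi;k[y0:y1,x0:x1]=255;m&=k
    m=cv2.morphologyEx(m,cv2.MORPH_CLOSE,np.ones((5,5),np.uint8))
    cs,_=cv2.findContours(m,cv2.RETR_EXTERNAL,cv2.CHAIN_APPROX_NONE)
    return [q for q in cs if amin<cv2.contourArea(q)<amax]
E
python3 - <<'E'
from h import *
c=cam("top");s=cam("scene")
hsv=cv2.cvtColor(c[0],cv2.COLOR_BGR2HSV)
for p in [(302,223),(336,216),(374,224),(369,257),(301,256)]: print(p,hsv[p[1]-2:p[1]+3,p[0]-2:p[0]+3].reshape(-1,3).mean(0))
for n in HSV:
    for q in blobs(c,n,40,roi=(90,120,450,300)):
        (u,v),(w,h),a=cv2.minAreaRect(q); z=.087 if n=="orange" else .011
        print(n,(round(u),round(v)),(round(w),round(h)),cv2.contourArea(q),plane(c,[(u,v)],z).round(4))
        if n in("orange",): print(plane(c,cv2.boxPoints(cv2.minAreaRect(q)),.087).round(4).tolist())
a=cv2.resize(c[0][140:275,95:290],None,fx=4,fy=4,interpolation=cv2.INTER_CUBIC)
cv2.imwrite("pics/z.png",cv2.convertScaleAbs(a,alpha=1.5))
a=cv2.resize(s[0][130:250,125:300],None,fx=4,fy=4,interpolation=cv2.INTER_CUBIC)
cv2.imwrite("pics/zs.png",cv2.convertScaleAbs(a,alpha=1.5))
E
```

```text
(302, 223) [168.96  59.68 121.16]
(336, 216) [ 77.68  43.84 105.36]
(374, 224) [ 20.    63.16 121.24]
(369, 257) [ 19.48  59.4  121.92]
(301, 256) [119.72  12.68 123.48]
pink (302, 224) (12, 13) 119.5 [[ 0.5392 -0.2101  0.011 ]]
pink (324, 154) (32, 49) 1462.5 [[ 0.7202 -0.2695  0.011 ]]
straw (369, 258) (12, 12) 119.0 [[ 0.4541 -0.3761  0.011 ]]
straw (374, 226) (13, 12) 114.5 [[ 0.5344 -0.3925  0.011 ]]
straw (161, 214) (62, 33) 1917.0 [[0.5631 0.1381 0.011 ]]
green (336, 217) (12, 12) 117.5 [[ 0.5563 -0.2965  0.011 ]]
purple (264, 250) (14, 13) 151.0 [[ 0.4742 -0.1149  0.011 ]]
blue (409, 252) (13, 12) 113.0 [[ 0.47   -0.4774  0.011 ]]
```

View pics/z.png

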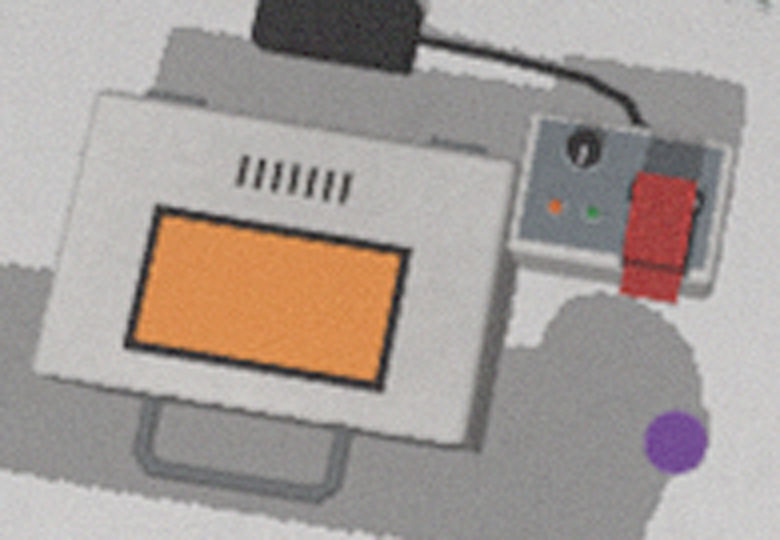

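View pics/zs.png

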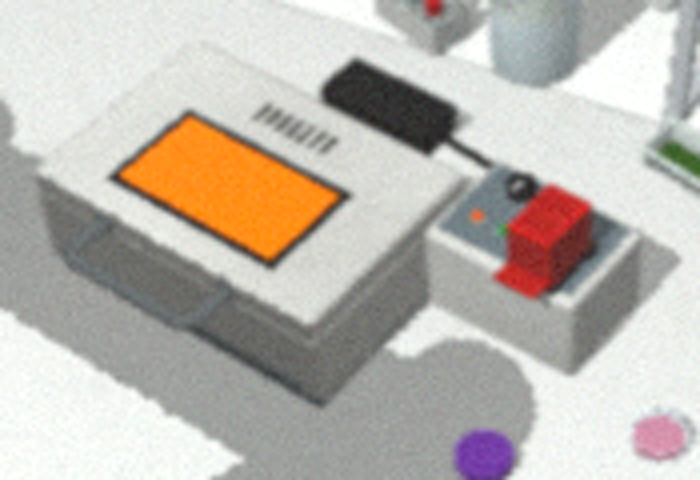

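Run:
```python
from h import *
c=cam("top");s=cam("scene")
f=lambda l:[(u/4+95-.4,v/4+140-.4) for u,v in l]
g=lambda l:[(u/4+125-.4,v/4+130-.4) for u,v in l]
P=plane(c,f([(37,372),(465,443),(515,158),(100,95)]),.087);print(P.round(4))
print([np.linalg.norm(P[i]-P[(i+1)%4]).round(4) for i in range(4)])
ex=(P[3]-P[0]+P[2]-P[1]);ey=P[0]-P[1]+P[3]-P[2]
print("yaw",np.arctan2(ex[1],ex[0]),np.arctan2(-ey[0],ey[1]))
H=plane(c,f([(140,465),(322,495),(160,474),(308,494)]),.076);print("handle",H.round(4),H[:2].mean(0))
L=plane(c,f([(622,292),(677,300)]),.087);print("lip",L.round(4),L.mean(0))
# corners two-view: scene near corner (315,338)?, left (40,178), right(462,185)
for a,b in [((465,443),(315,335)),((37,372),(40,178)),((650,296),(520,288)),((515,158),(463,188))]: print(two(c,f([a])[0],s,g([b])[0]))
yaw=np.arctan2(-ey[0],ey[1]);Rz=R.from_euler("z",yaw).as_matrix()
ctr=P.mean(0);hinge=ctr+Rz@[.085,0,0];print("ctr",ctr,"hinge",hinge,"handle pred",hinge+Rz@[-.21,0,0],"floor",ctr, "lip in chest",Rz.T@(L.mean(0)-ctr))
```

```text
[[ 0.5099  0.2449  0.087 ]
 [ 0.4699  0.004   0.087 ]
 [ 0.6348 -0.0211  0.087 ]
 [ 0.6709  0.2192  0.087 ]]
[np.float64(0.2442), np.float64(0.1668), np.float64(0.243), np.float64(0.163)]
yaw -0.1544865865838788 -0.1568193338109316
handle [[0.4582 0.1883 0.076 ]
 [0.4412 0.0854 0.076 ]
 [0.4531 0.1768 0.076 ]
 [0.4417 0.0933 0.076 ]] [0.44967224 0.13685381 0.076     ]
lip [[ 0.5563 -0.0838  0.087 ]
 [ 0.5517 -0.1155  0.087 ]] [ 0.55396659 -0.0996393   0.087     ]
(array([0.47129855, 0.00451766, 0.07300652]), np.float64(0.0029651946982888816))
(array([0.51153128, 0.24756165, 0.07666941]), np.float64(0.002946671938878265))
(array([ 0.5552556 , -0.10141911,  0.0842643 ]), np.float64(0.0035684419105237197))
(array([ 0.63957155, -0.01843527,  0.06491881]), np.float64(0.0009105139334289087))
ctr [0.57137137 0.11175212 0.087     ] hinge [0.65532834 0.09847704 0.087     ] handle pred [0.44790524 0.13127429 0.087     ] floor [0.57137137 0.11175212 0.087     ] lip in chest [ 0.01582335 -0.21151567  0.        ]
```

```bash
cat > plan.py <<'E'
from h import *
YAW=-0.1555
C=np.array([0.571,0.112,0.012])
Rz=R.from_euler("z",YAW)
def W(p): return C+Rz.apply(p)            # chest frame -> world
def Rt(head,pitch=0): # tool y along heading (rad), z down; pitch turns tool about its own x
    y=np.array([np.cos(head),np.sin(head),0]);z=np.array([0,0,-1.]);x=np.cross(y,z)
    return R.from_matrix(np.c_[x,y,z])*R.from_euler("x",pitch)
def rows(pts,start=None,n=0,rate=.9):
    """pts: list of (pos,Rot or None,grip). prints rows"""
    o=ctrl.get_obs() if start is None else None
    p,r=(o["tool_pos"],R.from_rotvec(o["tool_rot"])) if o else start
    out=[]
    for P,Q,g in pts:
        P=np.array(P,float);Q=Q or r
        m=max(n,int(np.ceil(max(np.linalg.norm(P-p)/.05/rate,np.degrees((r.inv()*Q).magnitude())/8/rate,1))))
        p0,r0=p,r;dv=(r0.inv()*Q).as_rotvec()
        for i in range(1,m+1):
            t=p0+(P-p0)*i/m;q=r0*R.from_rotvec(dv*i/m)
            d=np.round(r.inv().apply(t-p)/.05,2);a=np.round(np.degrees((r.inv()*q).as_rotvec())/8,2)
            out.append([g,d.tolist(),a.tolist()])
            p=p+r.apply(d*.05);r=r*R.from_rotvec(np.radians(a*8))
    print(len(out),"rows"); 
    for i in range(0,len(out),8): print(str(out[i:i+8]).replace(" ",""))
    return p,r
E
python3 - <<'E'
from plan import *
h=W([-.125,0,0]);print(h)
rows([((h[0],h[1],.20),Rt(YAW),.35)])
E
```

```text
[0.44750822 0.13135926 0.012     ]
12 rows
[[0.35,[-0.65,-0.61,0.05],[-0.0,0.0,0.85]],[0.35,[-0.71,-0.53,0.05],[-0.0,0.0,0.85]],[0.35,[-0.78,-0.44,0.06],[-0.0,0.0,0.85]],[0.35,[-0.82,-0.35,0.05],[-0.0,0.0,0.85]],[0.35,[-0.85,-0.25,0.05],[-0.0,0.0,0.85]],[0.35,[-0.88,-0.14,0.05],[-0.0,0.0,0.85]],[0.35,[-0.89,-0.04,0.05],[-0.0,0.0,0.86]],[0.35,[-0.89,0.06,0.06],[-0.0,0.0,0.85]]]
[[0.35,[-0.87,0.18,0.05],[-0.0,0.0,0.85]],[0.35,[-0.85,0.27,0.05],[-0.0,0.0,0.85]],[0.35,[-0.81,0.37,0.05],[-0.0,0.0,0.85]],[0.35,[-0.76,0.47,0.05],[-0.0,0.0,0.85]]]
```

>>> play_rows:
  series:
    - [0.35,[-0.65,-0.61,0.05],[0,0,0.85]]
    - [0.35,[-0.71,-0.53,0.05],[0,0,0.85]]
    - [0.35,[-0.78,-0.44,0.06],[0,0,0.85]]
    - [0.35,[-0.82,-0.35,0.05],[0,0,0.85]]
    - [0.35,[-0.85,-0.25,0.05],[0,0,0.85]]
    - [0.35,[-0.88,-0.14,0.05],[0,0,0.85]]
    - [0.35,[-0.89,-0.04,0.05],[0,0,0.86]]
    - [0.35,[-0.89,0.06,0.06],[0,0,0.85]]

```text
t: 1.35
tool_pos: [0.3605, 0.2853, 0.2105]
tool_rot: [1.845, 2.542, 0.001]
contact_force: [0.7, -0.0, 0.4]
opening: 0.0299
grip_force: 0.0
```

>>> play_rows:
  series:
    - [0.35,[-0.87,0.18,0.05],[0,0,0.85]]
    - [0.35,[-0.85,0.27,0.05],[0,0,0.85]]
    - [0.35,[-0.81,0.37,0.05],[0,0,0.85]]
    - [0.35,[-0.76,0.47,0.05],[0,0,0.85]]
    - [0.35,[0,0,0],[0,0,0]]
    - [0.35,[0,0,0],[0,0,0]]

```text
t: 2.1
tool_pos: [0.4474, 0.1317, 0.2003]
tool_rot: [-2.386, -2.042, -0.0]
contact_force: [-0.0, -0.2, 0.4]
opening: 0.0296
grip_force: 0.0
```

Run:
```python
from plan import *
o=ctrl.get_obs();print(o["tool_pos"],o["opening"],R.from_rotvec(o["tool_rot"]).as_matrix().round(3).tolist())
c=cam("wrist");cv2.imwrite("pics/w1.png",c[0])
print(proj(c,[W([-.125,y,.064]) for y in(-.047,0,.047)]).round(0).tolist(),proj(c,[W([-.085,y,.075]) for y in(-.125,0,.125)]).round(0).tolist())
```

```text
[0.44743302 0.13167894 0.2003358 ] 0.029648079312643894 [[0.154, 0.988, -0.0], [0.988, -0.154, 0.0], [0.0, -0.0, -1.0]]
[[285.0, 257.0], [285.0, 201.0], [285.0, 140.0]] [[332.0, 348.0], [338.0, 205.0], [346.0, 22.0]]
```

View pics/w1.png

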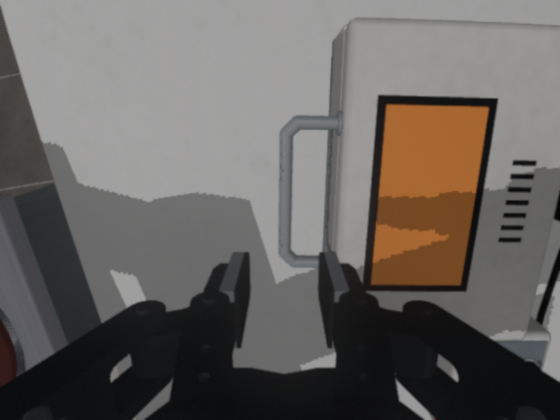

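>>> play_rows:
  series:
    - [0.35,[0.06,0,0.9],[0,0,0]]
    - [0.35,[0.06,0,0.9],[0,0,0]]
    - [0.35,[0,0,0.9],[0,0,0]]
    - [0.35,[0,0,0.2],[0,0,0]]
    - [0,[0,0,0],[0,0,0]]
    - [0,[0,0,0],[0,0,0]]
    - [0,[0,0,0],[0,0,0]]
  force: 40

```text
t: 3.02
tool_pos: [0.4494, 0.1379, 0.0569]
tool_rot: [2.387, 2.042, 0.004]
contact_force: [-1.9, 2.6, 1.0]
opening: 0.0086
grip_force: 39.1
```

Run:
```python
from plan import *
o=ctrl.get_obs();p=o["tool_pos"];print(p,o["opening"],o["grip_force"],Rz.inv().apply(p-C))
r=.2103;f=.0523
off=p-W([.085-r*np.cos(f),0,.053+r*np.sin(f)])
rows([(W([.085-r*np.cos(f+t),0,.053+r*np.sin(f+t)])+off,None,0) for t in np.linspace(0,1.44,17)[1:]])
```

```text
[0.44942018 0.13789669 0.05688632] 0.008552913964336427 39.11620259284973 [-0.12412359  0.00675466  0.04488632]
16 rows
[[0,[0.0,0.04,-0.38],[0.0,0.0,0.0]],[0,[0.0,0.07,-0.37],[0.0,0.0,0.0]],[0,[0.0,0.1,-0.36],[0.0,0.0,0.0]],[0,[0.0,0.14,-0.35],[0.0,0.0,0.0]],[0,[0.0,0.17,-0.34],[0.0,0.0,0.0]],[0,[0.0,0.19,-0.33],[0.0,0.0,0.0]],[0,[0.0,0.23,-0.3],[0.0,0.0,0.0]],[0,[0.0,0.25,-0.28],[0.0,0.0,0.0]]]
[[0,[0.01,0.28,-0.26],[0.0,0.0,0.0]],[0,[-0.0,0.3,-0.23],[0.0,0.0,0.0]],[0,[-0.0,0.32,-0.21],[0.0,0.0,0.0]],[0,[-0.0,0.33,-0.17],[0.0,0.0,0.0]],[0,[-0.0,0.35,-0.15],[0.0,0.0,0.0]],[0,[-0.0,0.36,-0.11],[0.0,0.0,0.0]],[0,[-0.0,0.37,-0.08],[0.0,0.0,0.0]],[0,[-0.0,0.38,-0.05],[0.0,0.0,0.0]]]
```

>>> play_rows:
  series:
    - [0,[0,0.04,-0.38],[0,0,0]]
    - [0,[0,0.07,-0.37],[0,0,0]]
    - [0,[0,0.1,-0.36],[0,0,0]]
    - [0,[0,0.14,-0.35],[0,0,0]]
    - [0,[0,0.17,-0.34],[0,0,0]]
    - [0,[0,0.19,-0.33],[0,0,0]]
    - [0,[0,0.23,-0.3],[0,0,0]]
    - [0,[0,0.25,-0.28],[0,0,0]]

```text
t: 4.03
tool_pos: [0.5052, 0.1283, 0.1923]
tool_rot: [-2.383, -2.039, 0.009]
contact_force: [-10.8, 3.0, 5.0]
opening: 0.0083
grip_force: 39.0
```

>>> play_rows:
  series:
    - [0,[0.01,0.28,-0.26],[0,0,0]]
    - [0,[0,0.3,-0.23],[0,0,0]]
    - [0,[0,0.32,-0.21],[0,0,0]]
    - [0,[0,0.33,-0.17],[0,0,0]]
    - [0,[0,0.35,-0.15],[0,0,0]]
    - [0,[0,0.36,-0.11],[0,0,0]]
    - [0,[0,0.37,-0.08],[0,0,0]]
    - [0,[0,0.38,-0.05],[0,0,0]]

```text
t: 5.03
tool_pos: [0.6413, 0.1054, 0.258]
tool_rot: [2.385, 2.038, -0.003]
contact_force: [-4.2, -3.0, 4.4]
opening: 0.0084
grip_force: 41.1
```

>>> play_rows:
  series:
    - [0,[0,0,0],[0,0,0]]
    - [0,[0,0,0],[0,0,0]]
    - [0,[0,0,0],[0,0,0]]

```text
t: 5.4
tool_pos: [0.6422, 0.1052, 0.258]
tool_rot: [2.384, 2.036, 0.002]
contact_force: [0.2, -4.6, 5.8]
opening: 0.0087
grip_force: 41.2
```

Run:
```python
from plan import *
o=ctrl.get_obs();print(o["tool_pos"],o["opening"],Rz.inv().apply(o["tool_pos"]-C),o["contact_force"])
c=cam("scene");cv2.imwrite("pics/s1.png",c[0])
```

```text
[0.64221099 0.10523477 0.25799575] 0.008681877560395117 [0.07139954 0.00434513 0.24599575] [ 0.24903819 -4.59664057  5.83936674]
```

View pics/s1.png

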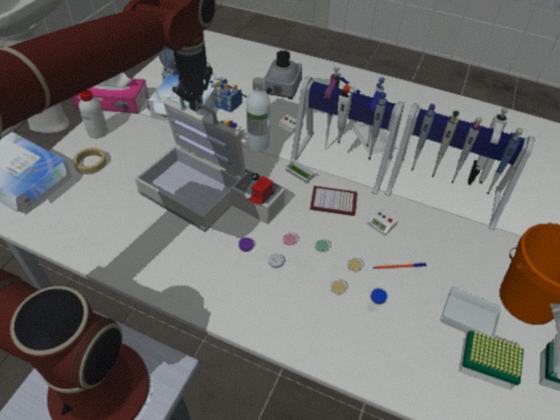

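>>> play_rows:
  series:
    - [0.35,[0,0,0],[0,0,0]]
    - [0.35,[0,0,0],[0,0,0]]
    - [0.35,[0,0,-0.5],[0,0,0]]
    - [0.35,[0,0,-0.8],[0,0,0]]
    - [0.35,[-0.8,-0.4,0],[0,0,0]]
    - [0.7,[-0.9,-0.4,0],[0,0,0]]
    - [0.7,[-0.9,-0.4,0],[0,0,0]]
    - [0.7,[-0.9,0,0],[0,0,0]]

```text
t: 6.45
tool_pos: [0.5527, -0.0568, 0.3191]
tool_rot: [2.386, 2.043, -0.0]
contact_force: [-0.1, 0.0, 0.1]
opening: 0.0597
grip_force: 0.0
```

```bash
cat > dish.py <<'E'
from plan import *
def dishes(v=True):
    c=cam("top");s=cam("scene");out=[]
    for n in("pink","straw","green"):
        B=[plane(s,[cv2.minAreaRect(q)[0]],.010)[0] for q in blobs(s,n,40,300)]
        for q in blobs(c,n,40,300):
            p=plane(c,[cv2.minAreaRect(q)[0]],.010)[0]
            if p[0]<.85: 
                d=[b for b in B if np.linalg.norm(b-p)<.03]
                print(n,p[:2].round(4),[b[:2].round(4).tolist() for b in d]); 
    return c,s
E
python3 - <<'E'
from dish import *
c,s=dishes();o=ctrl.get_obs();print(o["tool_pos"])
a=cv2.resize(c[0][130:280,95:315],None,fx=3.5,fy=3.5,interpolation=cv2.INTER_CUBIC);cv2.imwrite("pics/z2.png",cv2.convertScaleAbs(a,alpha=1.5))
print(((proj(c,[W([x,y,.053]) for x,y in((-.077,-.117),(-.077,.117),(.077,.117),(.077,-.117))])-[95,130])*3.5).round(0).tolist())
E
```

```text
pink [0.2037 0.0581] []
pink [0.3301 0.0322] []
pink [ 0.5399 -0.2108] [[0.5361, -0.2141]]
pink [0.6396 0.0025] []
pink [ 0.7969 -0.0892] []
pink [0.8261 0.0629] []
straw [ 0.4542 -0.3764] [[0.4507, -0.3791]]
straw [ 0.5345 -0.3928] [[0.5314, -0.3958]]
green [ 0.5565 -0.2967] [[0.5526, -0.2995]]
[ 0.55302701 -0.05912849  0.3189113 ]
[[403.0, 412.0], [53.0, 357.0], [102.0, 133.0], [444.0, 187.0]]
```

View pics/z2.png

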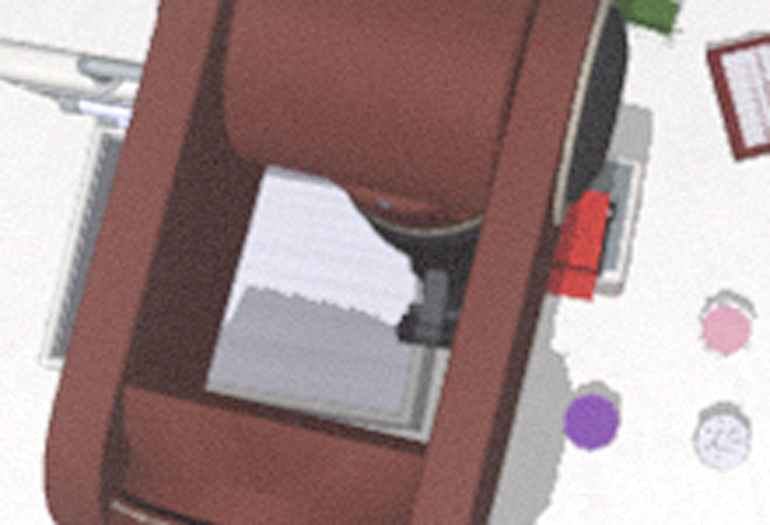

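Run:
```python
from plan import *
rows([((.538,-.2125,.11),Rt(YAW),.7),((.538,-.2125,.003),None,.7)])
```

```text
9 rows
[[0.7,[-0.51,0.03,0.7],[-0.0,0.0,-0.01]],[0.7,[-0.51,0.03,0.69],[-0.0,0.0,-0.0]],[0.7,[-0.51,0.03,0.7],[-0.0,0.01,-0.01]],[0.7,[-0.52,0.04,0.7],[-0.0,-0.0,-0.0]],[0.7,[-0.51,0.03,0.7],[-0.0,0.0,-0.01]],[0.7,[-0.51,0.03,0.69],[-0.0,0.0,-0.0]],[0.7,[-0.0,-0.0,0.71],[0.0,0.0,0.0]],[0.7,[-0.0,-0.0,0.72],[0.0,0.0,0.0]]]
[[0.7,[-0.0,-0.0,0.71],[0.0,0.0,0.0]]]
```

>>> play_rows:
  series:
    - [0.7,[-0.62,0.04,0.84],[0,0,0]]
    - [0.7,[-0.62,0.04,0.84],[0,0,0]]
    - [0.7,[-0.61,0.04,0.84],[0,0,0]]
    - [0.7,[-0.61,0.04,0.83],[0,0,0]]
    - [0.7,[-0.61,0.03,0.83],[0,0,0]]
    - [0.7,[0,0,0],[0,0,0]]

```text
t: 7.3
tool_pos: [0.5368, -0.2085, 0.1052]
tool_rot: [-2.383, -2.034, 0.005]
contact_force: [0.4, 0.8, 0.4]
opening: 0.0597
grip_force: 0.0
```

Run:
```python
from plan import *
o=ctrl.get_obs();c=cam("wrist");cv2.imwrite("pics/w2.png",c[0]);print(o["tool_pos"])
for q in blobs(c,"pink",300,40000): 
    e=cv2.fitEllipse(q);print(e,plane(c,[e[0]],.010))
print(proj(c,[(.538,-.2125,.01)]))
```

```text
[ 0.53675545 -0.20847679  0.10524497]
((289.2366027832031, 211.8196563720703), (45.67300796508789, 48.194793701171875), 90.26647186279297) [[ 0.53920154 -0.20908312  0.01      ]]
[[288.2818931 216.7146748]]
```

View pics/w2.png

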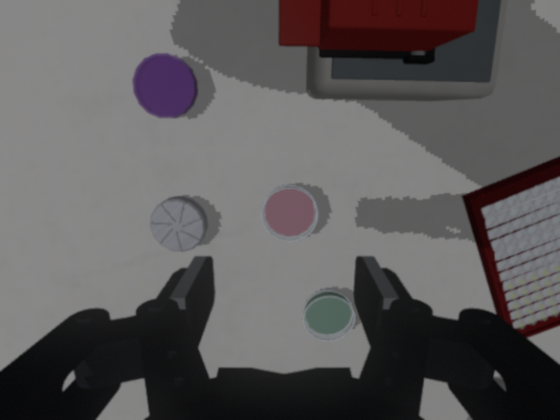

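>>> play_rows:
  series:
    - [0.7,[-0.02,0.05,0.7],[0,0,0]]
    - [0.7,[0,0,0.7],[0,0,0]]
    - [0.7,[0,0,0.62],[0,0,0]]
    - [0.3,[0,0,0],[0,0,0]]
    - [0.3,[0,0,0],[0,0,0]]
    - [0.3,[0,0,0],[0,0,0]]
    - [0.3,[0,0,0],[0,0,0]]
  force: 20

```text
t: 8.22
tool_pos: [0.5428, -0.2108, 0.0104]
tool_rot: [2.385, 2.041, 0.001]
contact_force: [0.0, 0.0, -0.5]
opening: 0.0383
grip_force: 20.1
```

Run:
```python
from plan import *
C[:]=(.569,.110,.012)
t=W([0,.084,0]);print(t)
a=rows([((.539,-.21,.13),None,.3),((t[0],t[1],.13),None,.3),((t[0],t[1],.021),None,.3)])
```

```text
[0.58200942 0.19298647 0.012     ]
16 rows
[[0.3,[0.0,-0.02,-0.8],[0.0,0.0,0.0]],[0.3,[0.0,-0.03,-0.79],[0.0,0.0,0.0]],[0.3,[0.0,-0.02,-0.8],[0.0,0.0,0.0]],[0.3,[0.81,-0.04,-0.0],[0.0,0.0,0.0]],[0.3,[0.81,-0.04,-0.0],[0.0,0.0,0.0]],[0.3,[0.81,-0.04,-0.0],[0.0,0.0,0.0]],[0.3,[0.81,-0.04,-0.0],[0.0,0.0,0.0]],[0.3,[0.81,-0.04,-0.01],[0.0,0.0,0.0]]]
[[0.3,[0.81,-0.04,0.0],[0.0,0.0,0.0]],[0.3,[0.81,-0.04,0.0],[0.0,0.0,0.0]],[0.3,[0.81,-0.04,0.0],[0.0,0.0,0.0]],[0.3,[0.81,-0.04,0.0],[0.0,0.0,0.0]],[0.3,[0.81,-0.04,-0.0],[0.0,0.0,0.0]],[0.3,[-0.0,-0.0,0.73],[0.0,0.0,0.0]],[0.3,[-0.0,-0.0,0.72],[0.0,0.0,0.0]],[0.3,[-0.0,-0.01,0.73],[0.0,0.0,0.0]]]
```

>>> play_rows:
  series:
    - [0.3,[0,-0.02,-0.8],[0,0,0]]
    - [0.3,[0,-0.02,-0.9],[0,0,0]]
    - [0.3,[0,-0.02,-0.95],[0,0,0]]
    - [0.3,[0,0,-0.95],[0,0,0]]
    - [0.3,[0.81,-0.04,0],[0,0,0]]
    - [0.3,[0.81,-0.04,0],[0,0,0]]
    - [0.3,[0.81,-0.04,0],[0,0,0]]
    - [0.3,[0.81,-0.04,0],[0,0,0]]

```text
t: 9.22
tool_pos: [0.5561, -0.0474, 0.1895]
tool_rot: [2.387, 2.041, 0.001]
contact_force: [0.2, 0.4, -1.3]
opening: 0.0383
grip_force: 20.3
```

>>> play_rows:
  series:
    - [0.3,[0.81,-0.04,0],[0,0,0]]
    - [0.3,[0.81,-0.04,0],[0,0,0]]
    - [0.3,[0.81,-0.04,0],[0,0,0]]
    - [0.3,[0.81,-0.04,0],[0,0,0]]
    - [0.3,[0.81,-0.04,0],[0,0,0]]
    - [0.3,[0.81,-0.04,0],[0,0,0]]
    - [0.3,[0,0,0],[0,0,0]]
    - [0.3,[0,0,0],[0,0,0]]

```text
t: 10.22
tool_pos: [0.5818, 0.1929, 0.189]
tool_rot: [2.387, 2.042, -0.0]
contact_force: [0.8, 0.6, -0.5]
opening: 0.0378
grip_force: 20.4
```

Run:
```python
from plan import *
C[:]=(.569,.110,.012)
o=ctrl.get_obs();t=W([0,.084,0]);print(t,o["tool_pos"],o["opening"])
a=rows([((t[0],t[1],.15),None,.3),((t[0],t[1],.0235),None,.3)])
c=cam("wrist");cv2.imwrite("pics/w3.png",c[0])
s=cam("scene");cv2.imwrite("pics/s3.png",s[0])
print(proj(c,[W([x,y,.053]) for x,y in((-.077,-.117),(-.077,.117),(.077,.117),(.077,-.117))]).round(0).tolist())
```

```text
[0.58200942 0.19298647 0.012     ] [0.58182024 0.19288987 0.18900978] 0.03780879275256963
4 rows
[[0.3,[0.0,0.0,0.78],[0.0,0.0,0.0]],[0.3,[0.0,0.0,0.84],[0.0,0.0,0.0]],[0.3,[0.0,0.0,0.85],[0.0,0.0,0.0]],[0.3,[0.0,0.0,0.84],[0.0,0.0,0.0]]]
[[203.0, 408.0], [182.0, 158.0], [387.0, 158.0], [366.0, 408.0]]
```

View pics/w3.png

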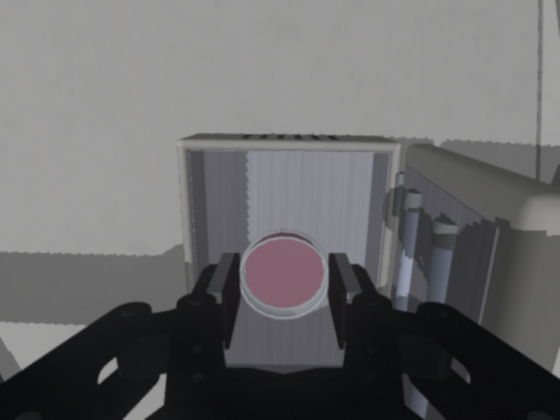

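>>> play_rows:
  series:
    - [0.3,[0.03,0.08,0.78],[0,0,0]]
    - [0.3,[0,0,0.84],[0,0,0]]
    - [0.3,[0,0,0.85],[0,0,0]]
    - [0.3,[0,0,0.7],[0,0,0]]
    - [0.3,[0,0,0.14],[0,0,0]]
    - [0.3,[0,0,0],[0,0,0]]
    - [0.65,[0,0,0],[0,0,0]]
    - [0.65,[0,0,0],[0,0,0]]

```text
t: 11.32
tool_pos: [0.5871, 0.1943, 0.0248]
tool_rot: [2.387, 2.041, 0.004]
contact_force: [0.1, -0.2, -0.0]
opening: 0.0554
grip_force: 0.0
```

>>> play_rows:
  series:
    - [0.65,[0,0,-0.6],[0,0,0]]
    - [0.65,[0,0,-0.95],[0,0,0]]
    - [0.7,[0,0,-0.95],[0,0,0]]
    - [0.7,[0,0,-0.9],[0,0,0]]
    - [0.7,[-0.8,0,0],[0,0,0]]
    - [0.7,[-0.95,0,0],[0,0,0]]
    - [0.7,[-0.95,0,0],[0,0,0]]
    - [0.7,[-0.95,0,0],[0,0,0]]

```text
t: 12.32
tool_pos: [0.5577, 0.0126, 0.1943]
tool_rot: [2.386, 2.042, 0.002]
contact_force: [0.5, -0.3, -0.4]
opening: 0.0598
grip_force: 0.0
```

>>> play_rows:
  series:
    - [0.7,[-0.95,0,0],[0,0,0]]
    - [0.7,[-0.95,0,0],[0,0,0]]
    - [0.7,[-0.95,0,0],[0,0,0]]
    - [0.7,[-0.95,0,0],[0,0,0]]
    - [0.7,[-0.95,0,0],[0,0,0]]
    - [0.7,[-0.7,0,0],[0,0,0]]
    - [0.7,[0,0,0],[0,0,0]]

```text
t: 13.2
tool_pos: [0.5152, -0.2574, 0.1941]
tool_rot: [2.39, 2.037, 0.0]
contact_force: [-0.5, 0.5, 0.3]
opening: 0.0593
grip_force: 0.0
```

```bash
sed -i 's/^C=.*/C=np.array([0.5735,0.114,0.012])/' plan.py
cat >> dish.py <<'E'
def wd(names=("pink","straw","green"),z=.010):
    c=cam("wrist")
    for n in names:
        for q in blobs(c,n,300,6000):
            e=cv2.fitEllipse(q)
            if .6<e[1][0]/e[1][1]: p=plane(c,[e[0]],z)[0];print("wrist",n,np.round(e[0]),np.round(e[1]),p[:2].round(4))
    return c
E
python3 - <<'E'
from dish import *
o=ctrl.get_obs();print(o["tool_pos"],o["opening"])
dishes();c=wd();cv2.imwrite("pics/w4.png",c[0])
E
```

```text
[ 0.51523074 -0.25741067  0.19407285] 0.05929235339600235
pink [ 0.1133 -0.0183] []
pink [ 0.1822 -0.0555] []
pink [ 0.2114 -0.1101] []
pink [ 0.2435 -0.0973] []
pink [ 0.3143 -0.3075] []
pink [0.588  0.1927] [[0.5922, 0.1939]]
pink [ 0.7172 -0.2833] [[0.7056, -0.2739]]
wrist straw [322. 308.] [28. 31.] [ 0.5342 -0.39  ]
wrist straw [243. 305.] [28. 31.] [ 0.4537 -0.3741]
wrist green [332. 218.] [32. 35.] [ 0.5557 -0.2946]
```

>>> play_rows:
  series:
    - [0.7,[-0.31,0.46,0.5],[0,0,0]]
    - [0.7,[-0.3,0.45,0.8],[0,0,0]]
    - [0.7,[0,0,0.8],[0,0,0]]
    - [0.7,[0,0,0.85],[0,0,0]]
    - [0.7,[0,0,0.77],[0,0,0]]
    - [0.3,[0,0,0],[0,0,0]]
    - [0.3,[0,0,0],[0,0,0]]
    - [0.3,[0,0,0],[0,0,0]]

```text
t: 14.35
tool_pos: [0.5575, -0.2932, 0.0101]
tool_rot: [2.384, 2.04, 0.002]
contact_force: [0.4, -0.1, 0.1]
opening: 0.0386
grip_force: 21.1
```

Run:
```python
from plan import *
o=ctrl.get_obs();print(o["tool_pos"],o["opening"],o["grip_force"])
t=W([0,.028,0]);p=o["tool_pos"];z=p[2]+.013
rows([((p[0],p[1],.19),None,.3),((t[0],t[1],.19),None,.3),((t[0],t[1],z),None,.3)],rate=.95)
```

```text
[ 0.55753907 -0.29323137  0.0101196 ] 0.03855713076268038 21.080315709114075
18 rows
[[0.3,[-0.0,0.0,-0.9],[0.0,0.0,0.0]],[0.3,[-0.0,0.01,-0.9],[0.0,0.0,0.0]],[0.3,[-0.01,0.0,-0.9],[0.0,0.0,0.0]],[0.3,[0.0,0.0,-0.9],[0.0,0.0,0.0]],[0.3,[0.87,-0.09,-0.0],[0.0,0.0,0.0]],[0.3,[0.86,-0.1,-0.0],[0.0,0.0,0.0]],[0.3,[0.87,-0.09,-0.01],[0.0,0.0,0.0]],[0.3,[0.86,-0.1,0.0],[0.0,0.0,0.0]]]
[[0.3,[0.87,-0.09,0.0],[0.0,0.0,0.0]],[0.3,[0.87,-0.09,-0.0],[0.0,0.0,0.0]],[0.3,[0.86,-0.1,-0.0],[0.0,0.0,0.0]],[0.3,[0.87,-0.09,-0.0],[0.0,0.0,0.0]],[0.3,[0.86,-0.09,-0.01],[0.0,0.0,0.0]],[0.3,[0.87,-0.1,0.0],[0.0,0.0,0.0]],[0.3,[0.0,-0.0,0.83],[0.0,0.0,0.0]],[0.3,[0.0,-0.01,0.84],[0.0,0.0,0.0]]]
[[0.3,[0.0,0.0,0.83],[0.0,0.0,0.0]],[0.3,[0.01,-0.0,0.84],[0.0,0.0,0.0]]]
```

>>> play_rows:
  series:
    - [0.3,[0,0,-0.9],[0,0,0]]
    - [0.3,[0,0,-0.9],[0,0,0]]
    - [0.3,[0,0,-0.9],[0,0,0]]
    - [0.3,[0,0,-0.9],[0,0,0]]
    - [0.3,[0.87,-0.09,0],[0,0,0]]
    - [0.3,[0.86,-0.1,0],[0,0,0]]
    - [0.3,[0.87,-0.09,0],[0,0,0]]
    - [0.3,[0.86,-0.1,0],[0,0,0]]

```text
t: 15.35
tool_pos: [0.5644, -0.1175, 0.1896]
tool_rot: [2.385, 2.04, 0.003]
contact_force: [0.2, 0.2, -0.8]
opening: 0.0387
grip_force: 21.1
```

>>> play_rows:
  series:
    - [0.3,[0.87,-0.09,0],[0,0,0]]
    - [0.3,[0.87,-0.09,0],[0,0,0]]
    - [0.3,[0.86,-0.1,0],[0,0,0]]
    - [0.3,[0.87,-0.09,0],[0,0,0]]
    - [0.3,[0.86,-0.09,0],[0,0,0]]
    - [0.3,[0.87,-0.1,0],[0,0,0]]
    - [0.3,[0,0,0.5],[0,0,0]]
    - [0.3,[0,0,0.84],[0,0,0]]

```text
t: 16.35
tool_pos: [0.579, 0.1438, 0.1241]
tool_rot: [2.382, 2.041, 0.011]
contact_force: [-0.1, 0.0, -0.7]
opening: 0.0385
grip_force: 21.1
```

>>> play_rows:
  series:
    - [0.3,[0,0,0.84],[0,0,0]]
    - [0.3,[0,0,0.84],[0,0,0]]
    - [0.3,[0,0,0.3],[0,0,0]]
    - [0.3,[0,0,0],[0,0,0]]
    - [0.65,[0,0,0],[0,0,0]]
    - [0.65,[0,0,0],[0,0,0]]
    - [0.65,[0,0,-0.6],[0,0,0]]
    - [0.65,[0,0,-0.95],[0,0,0]]

```text
t: 17.35
tool_pos: [0.5754, 0.1424, 0.0989]
tool_rot: [-2.386, -2.041, 0.004]
contact_force: [0.1, 0.1, 0.5]
opening: 0.0554
grip_force: 0.0
```

>>> play_rows:
  series:
    - [0.7,[0,0,-0.95],[0,0,0]]
    - [0.7,[0,0,-0.95],[0,0,0]]
    - [0.7,[-0.9,0,0],[0,0,0]]
    - [0.7,[-0.95,0,0],[0,0,0]]
    - [0.7,[-0.95,0,0],[0,0,0]]
    - [0.7,[-0.95,0,0],[0,0,0]]
    - [0.7,[-0.95,0,0],[0,0,0]]
    - [0.7,[-0.95,0,0],[0,0,0]]

```text
t: 18.35
tool_pos: [0.5327, -0.1382, 0.1954]
tool_rot: [2.386, 2.041, 0.002]
contact_force: [1.2, 0.0, 0.2]
opening: 0.0601
grip_force: 0.0
```

>>> play_rows:
  series:
    - [0.7,[-0.95,0,0],[0,0,0]]
    - [0.7,[-0.95,0,0],[0,0,0]]
    - [0.7,[-0.95,0,0],[0,0,0]]
    - [0.7,[-0.8,0,0],[0,0,0]]
    - [0.7,[0,0,0],[0,0,0]]
    - [0.7,[0,0,0],[0,0,0]]

```text
t: 19.1
tool_pos: [0.5046, -0.3165, 0.1945]
tool_rot: [2.387, 2.042, 0.001]
contact_force: [0.3, 0.1, -0.4]
opening: 0.0597
grip_force: 0.0
```

Run:
```python
from dish import *
o=ctrl.get_obs();print(o["tool_pos"],o["opening"])
dishes();c=wd();cv2.imwrite("pics/w5.png",c[0])
rows([((.534,-.3905,.1),None,.7),((.534,-.3905,.009),None,.7)],rate=.95)
```

```text
[ 0.50455715 -0.31653718  0.19449087] 0.0597081378702679
pink [ 0.0908 -0.0754] [[0.0684, -0.0777]]
pink [0.0964 0.0002] []
pink [ 0.0978 -0.1088] []
pink [ 0.1363 -0.1264] []
pink [ 0.1921 -0.1572] []
pink [ 0.2898 -0.2572] []
pink [ 0.519  -0.4506] []
pink [ 0.5688 -0.6089] []
pink [0.588  0.1927] [[0.5922, 0.1939]]
pink [ 0.7202 -0.27  ] []
green [0.5781 0.1382] [[0.5814, 0.1376]]
wrist straw [325. 255.] [29. 33.] [ 0.5341 -0.3918]
wrist straw [242. 251.] [29. 33.] [ 0.4533 -0.3756]
5 rows
[[0.7,[-0.46,0.27,0.63],[0.0,0.0,0.0]],[0.7,[-0.47,0.27,0.63],[0.0,0.0,0.0]],[0.7,[-0.46,0.27,0.62],[0.0,0.0,0.0]],[0.7,[0.0,-0.0,0.91],[0.0,0.0,0.0]],[0.7,[0.0,-0.0,0.91],[0.0,0.0,0.0]]]
```

>>> play_rows:
  series:
    - [0.7,[-0.47,0.27,0.5],[0,0,0]]
    - [0.7,[-0.47,0.27,0.63],[0,0,0]]
    - [0.7,[-0.47,0.27,0.75],[0,0,0]]
    - [0.7,[0,0,0.91],[0,0,0]]
    - [0.7,[0,0,0.91],[0,0,0]]
    - [0.3,[0,0,0],[0,0,0]]
    - [0.3,[0,0,0],[0,0,0]]
    - [0.3,[0,0,0],[0,0,0]]

```text
t: 20.25
tool_pos: [0.5353, -0.394, 0.0122]
tool_rot: [2.383, 2.039, 0.001]
contact_force: [-0.0, -0.4, -0.8]
opening: 0.0383
grip_force: 20.9
```

Run:
```python
from plan import *
o=ctrl.get_obs();print(o["tool_pos"],o["opening"],o["grip_force"])
t=W([0,-.028,0]);p=o["tool_pos"];z=p[2]+.013
rows([((p[0],p[1],.19),None,.3),((t[0],t[1],.19),None,.3),((t[0],t[1],z),None,.3)],rate=.95)
```

```text
[ 0.53531089 -0.39397776  0.0122054 ] 0.03834462201427591 20.938804149627686
19 rows
[[0.3,[-0.0,0.0,-0.89],[0.0,0.0,0.0]],[0.3,[-0.01,0.01,-0.89],[0.0,0.0,0.0]],[0.3,[0.0,0.0,-0.89],[0.0,0.0,0.0]],[0.3,[-0.0,0.01,-0.89],[0.0,0.0,0.0]],[0.3,[0.87,-0.07,-0.0],[0.0,0.0,0.0]],[0.3,[0.87,-0.08,-0.01],[0.0,0.0,0.0]],[0.3,[0.88,-0.07,0.0],[0.0,0.0,0.0]],[0.3,[0.87,-0.08,-0.0],[0.0,0.0,0.0]]]
[[0.3,[0.87,-0.07,-0.0],[0.0,0.0,0.0]],[0.3,[0.87,-0.08,-0.01],[0.0,0.0,0.0]],[0.3,[0.88,-0.07,0.0],[0.0,0.0,0.0]],[0.3,[0.87,-0.08,-0.0],[0.0,0.0,0.0]],[0.3,[0.87,-0.07,-0.0],[0.0,0.0,0.0]],[0.3,[0.87,-0.07,-0.01],[0.0,0.0,0.0]],[0.3,[0.88,-0.08,0.0],[0.0,0.0,0.0]],[0.3,[0.0,-0.0,0.82],[0.0,0.0,0.0]]]
[[0.3,[0.0,-0.01,0.83],[0.0,0.0,0.0]],[0.3,[0.0,-0.0,0.82],[0.0,0.0,0.0]],[0.3,[0.0,-0.0,0.83],[0.0,0.0,0.0]]]
```

>>> play_rows:
  series:
    - [0.3,[0,0,-0.89],[0,0,0]]
    - [0.3,[0,0,-0.89],[0,0,0]]
    - [0.3,[0,0,-0.89],[0,0,0]]
    - [0.3,[0,0,-0.89],[0,0,0]]
    - [0.3,[0.87,-0.07,0],[0,0,0]]
    - [0.3,[0.87,-0.08,0],[0,0,0]]
    - [0.3,[0.88,-0.07,0],[0,0,0]]
    - [0.3,[0.87,-0.08,0],[0,0,0]]

```text
t: 21.25
tool_pos: [0.5464, -0.217, 0.1895]
tool_rot: [2.385, 2.039, 0.003]
contact_force: [0.3, 0.4, -0.9]
opening: 0.0387
grip_force: 21.0
```

>>> play_rows:
  series:
    - [0.3,[0.87,-0.07,0],[0,0,0]]
    - [0.3,[0.87,-0.08,0],[0,0,0]]
    - [0.3,[0.88,-0.07,0],[0,0,0]]
    - [0.3,[0.87,-0.08,0],[0,0,0]]
    - [0.3,[0.87,-0.07,0],[0,0,0]]
    - [0.3,[0.87,-0.07,0],[0,0,0]]
    - [0.3,[0.88,-0.08,0],[0,0,0]]
    - [0.3,[0,0,0.5],[0,0,0]]

```text
t: 22.25
tool_pos: [0.57, 0.0907, 0.1669]
tool_rot: [2.379, 2.043, 0.012]
contact_force: [-0.4, 0.7, -0.2]
opening: 0.0387
grip_force: 21.0
```

>>> play_rows:
  series:
    - [0.3,[0,0,0.84],[0,0,0]]
    - [0.3,[0,0,0.84],[0,0,0]]
    - [0.3,[0,0,0.84],[0,0,0]]
    - [0.3,[0,0,0.26],[0,0,0]]
    - [0.3,[0,0,0],[0,0,0]]
    - [0.65,[0,0,0],[0,0,0]]
    - [0.65,[0,0,0],[0,0,0]]
    - [0.65,[0,0,-0.6],[0,0,0]]

```text
t: 23.25
tool_pos: [0.5658, 0.0877, 0.0518]
tool_rot: [-2.386, -2.04, 0.005]
contact_force: [0.7, 0.1, 0.1]
opening: 0.0559
grip_force: 0.0
```

>>> play_rows:
  series:
    - [0.7,[0,0,-0.95],[0,0,0]]
    - [0.7,[0,0,-0.95],[0,0,0]]
    - [0.7,[0,0,-0.95],[0,0,0]]
    - [0.7,[-0.8,0,0],[0,0,0]]
    - [0.7,[-0.95,0,0],[0,0,0]]
    - [0.7,[-0.95,0,0],[0,0,0]]
    - [0.7,[-0.95,0,0],[0,0,0]]
    - [0.7,[-0.95,0,0],[0,0,0]]

```text
t: 24.25
tool_pos: [0.5317, -0.141, 0.1968]
tool_rot: [2.386, 2.041, 0.002]
contact_force: [0.7, -0.5, 0.3]
opening: 0.0597
grip_force: 0.0
```

>>> play_rows:
  series:
    - [0.7,[-0.95,0,0],[0,0,0]]
    - [0.7,[-0.95,-0.2,0],[0,0,0]]
    - [0.7,[-0.95,-0.2,0],[0,0,0]]
    - [0.7,[-0.8,-0.2,0],[0,0,0]]
    - [0.7,[0,0,0],[0,0,0]]
    - [0.7,[0,0,0],[0,0,0]]

```text
t: 25.0
tool_pos: [0.4741, -0.3148, 0.196]
tool_rot: [2.387, 2.041, 0.001]
contact_force: [0.7, 1.0, -0.6]
opening: 0.0598
grip_force: 0.0
```

Run:
```python
from dish import *
o=ctrl.get_obs();print(o["tool_pos"],o["opening"])
dishes();c=wd()
rows([((.4535,-.3765,.1),None,.7),((.4535,-.3765,.009),None,.7)],rate=.95)
```

```text
[ 0.47407399 -0.31481947  0.19601074] 0.05980497524779723
pink [ 0.3639 -0.3292] []
pink [ 0.4901 -0.4306] []
pink [0.5892 0.1976] [[0.5933, 0.1984]]
pink [ 0.5958 -0.5055] []
pink [ 0.6008 -0.1017] []
pink [ 0.7205 -0.2697] []
straw [0.5697 0.0855] [[0.5731, 0.0858]]
green [0.6032 0.159 ] [[0.6068, 0.1601]]
wrist straw [272. 248.] [29. 33.] [ 0.453  -0.3752]
5 rows
[[0.7,[-0.43,-0.07,0.64],[-0.0,0.0,-0.0]],[0.7,[-0.44,-0.08,0.63],[0.0,0.0,0.0]],[0.7,[-0.43,-0.07,0.64],[0.0,-0.0,0.0]],[0.7,[0.0,-0.0,0.91],[0.0,0.0,0.0]],[0.7,[0.0,-0.0,0.91],[0.0,0.0,0.0]]]
```

>>> play_rows:
  series:
    - [0.7,[-0.43,-0.07,0.5],[0,0,0]]
    - [0.7,[-0.44,-0.08,0.63],[0,0,0]]
    - [0.7,[-0.42,-0.07,0.77],[0,0,0]]
    - [0.7,[0,0,0.91],[0,0,0]]
    - [0.7,[0,0,0.91],[0,0,0]]
    - [0.3,[0,0,0],[0,0,0]]
    - [0.3,[0,0,0],[0,0,0]]
    - [0.3,[0,0,0],[0,0,0]]

```text
t: 26.15
tool_pos: [0.4547, -0.3784, 0.0123]
tool_rot: [2.383, 2.04, 0.0]
contact_force: [0.5, -0.3, 0.3]
opening: 0.0382
grip_force: 20.4
```

Run:
```python
from plan import *
o=ctrl.get_obs();print(o["tool_pos"],o["opening"],o["grip_force"])
for q in((.603,.159),(.589,.1976),(.5697,.0855)): print(Rz.inv().apply(np.array([*q,.02])-C))
t=W([0,-.080,0]);p=o["tool_pos"];z=p[2]+.013
rows([((p[0],p[1],.19),None,.3),((t[0],t[1],.19),None,.3),((t[0],t[1],z),None,.3)],rate=.95)
```

```text
[ 0.45465425 -0.37842521  0.01231513] 0.03816917003548284 20.38124978542328
[0.02217473 0.04902583 0.008     ]
[0.00236551 0.08499185 0.008     ]
[ 0.00065976 -0.02874465  0.008     ]
17 rows
[[0.3,[-0.0,0.0,-0.89],[0.0,0.0,0.0]],[0.3,[-0.01,0.01,-0.89],[0.0,0.0,0.0]],[0.3,[0.0,0.0,-0.89],[0.0,0.0,0.0]],[0.3,[-0.0,0.0,-0.88],[0.0,0.0,0.0]],[0.3,[0.94,0.09,-0.0],[0.0,0.0,0.0]],[0.3,[0.95,0.09,-0.01],[0.0,0.0,0.0]],[0.3,[0.94,0.1,0.0],[0.0,0.0,0.0]],[0.3,[0.95,0.09,-0.0],[0.0,0.0,0.0]]]
[[0.3,[0.94,0.09,-0.0],[0.0,0.0,0.0]],[0.3,[0.94,0.09,-0.01],[0.0,0.0,0.0]],[0.3,[0.95,0.1,-0.0],[0.0,0.0,0.0]],[0.3,[0.94,0.09,-0.0],[0.0,0.0,0.0]],[0.3,[0.95,0.09,-0.01],[0.0,0.0,0.0]],[0.3,[0.0,-0.0,0.82],[0.0,0.0,0.0]],[0.3,[0.0,-0.01,0.83],[0.0,0.0,0.0]],[0.3,[0.0,0.0,0.82],[0.0,0.0,0.0]]]
[[0.3,[0.01,-0.0,0.83],[0.0,0.0,0.0]]]
```

>>> play_rows:
  series:
    - [0.3,[0,0,-0.89],[0,0,0]]
    - [0.3,[0,0,-0.89],[0,0,0]]
    - [0.3,[0,0,-0.89],[0,0,0]]
    - [0.3,[0,0,-0.88],[0,0,0]]
    - [0.3,[0.94,0.09,0],[0,0,0]]
    - [0.3,[0.95,0.09,0],[0,0,0]]
    - [0.3,[0.94,0.1,0],[0,0,0]]
    - [0.3,[0.95,0.09,0],[0,0,0]]

```text
t: 27.15
tool_pos: [0.5014, -0.1921, 0.1894]
tool_rot: [2.384, 2.039, 0.003]
contact_force: [1.3, 0.3, 0.0]
opening: 0.0383
grip_force: 20.4
```

>>> play_rows:
  series:
    - [0.3,[0.94,0.09,0],[0,0,0]]
    - [0.3,[0.94,0.09,0],[0,0,0]]
    - [0.3,[0.95,0.1,0],[0,0,0]]
    - [0.3,[0.94,0.09,0],[0,0,0]]
    - [0.3,[0.95,0.09,0],[0,0,0]]
    - [0.3,[0,0,0],[0,0,0]]
    - [0.3,[0,0,0.7],[0,0,0]]
    - [0.3,[0,0,0.84],[0,0,0]]

```text
t: 28.15
tool_pos: [0.5616, 0.0355, 0.1121]
tool_rot: [2.384, 2.039, 0.006]
contact_force: [0.5, 0.2, -0.9]
opening: 0.0386
grip_force: 20.4
```

>>> play_rows:
  series:
    - [0.3,[0,0,0.84],[0,0,0]]
    - [0.3,[0,0,0.7],[0,0,0]]
    - [0.3,[0,0,0.2],[0,0,0]]
    - [0.3,[0,0,0],[0,0,0]]
    - [0.65,[0,0,0],[0,0,0]]
    - [0.65,[0,0,0],[0,0,0]]
    - [0.65,[0,0,-0.6],[0,0,0]]
    - [0.65,[0,0,-0.95],[0,0,0]]

```text
t: 29.15
tool_pos: [0.5585, 0.0364, 0.1002]
tool_rot: [-2.386, -2.041, 0.003]
contact_force: [1.0, 0.1, -0.4]
opening: 0.0557
grip_force: 0.0
```

>>> play_rows:
  series:
    - [0.6,[0,0,-0.95],[0,0,0]]
    - [0.35,[0,0,-0.95],[0,0,0]]
    - [0.35,[0,0,-0.95],[0,0,0]]
    - [0.35,[0,-0.9,-0.9],[0,0,0]]
    - [0.35,[0,-0.9,-0.9],[0,0,0]]
    - [0.35,[0,-0.6,0],[0,0,0]]
    - [0.35,[0,0,0],[0,0,0]]
    - [0.35,[0,0,0],[0,0,0]]

```text
t: 30.15
tool_pos: [0.443, 0.0547, 0.3313]
tool_rot: [2.387, 2.042, 0.001]
contact_force: [0.4, 0.6, 0.1]
opening: 0.0299
grip_force: 0.0
```

Run:
```python
from dish import *
o=ctrl.get_obs();print(o["tool_pos"],o["opening"])
c,s=dishes();cv2.imwrite("pics/s6.png",s[0])
w=wd();cv2.imwrite("pics/w6.png",w[0]);cv2.imwrite("pics/m6.png",cv2.resize(np.hstack([w[0],c[0][100:310,60:340].repeat(2,0).repeat(2,1)]),(800,300)))
```

```text
[0.44297917 0.0546762  0.33130736] 0.02991924325296634
pink [0.502  0.3035] []
pink [0.5252 0.2757] []
pink [0.5323 0.3798] []
pink [0.5318 0.49  ] []
straw [ 0.379  -0.7966] []
straw [0.5621 0.0342] [[0.5679, 0.0394]]
straw [0.5697 0.0855] [[0.5725, 0.0871]]
straw [0.5781 0.4784] []
green [0.602  0.1589] [[0.6068, 0.1601]]
wrist pink [387.  28.] [28. 30.] [0.5899 0.1974]
wrist straw [377. 166.] [24. 26.] [0.5625 0.032 ]
wrist straw [379. 125.] [25. 27.] [0.5702 0.0844]
wrist green [401.  60.] [27. 30.] [0.6036 0.159 ]
```

View pics/m6.png

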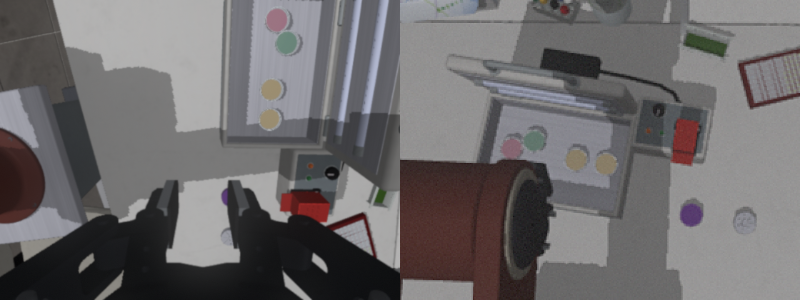

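Run:
```python
from plan import *
o=ctrl.get_obs();T=np.array([.6422,.1052,.2575])
e=rows([((T[0],T[1],.33),None,.35),(T,None,.35)])
r=.2103;f=.0523
E0=np.array([.4494,.1379,.0569])
H=lambda t:np.array([-r*np.cos(f+t),0,r*np.sin(f+t)])
off=E0-Rz.apply(H(0))
print(Rz.inv().apply(T-off))
L=[(off+Rz.apply(H(t)),None,0) for t in np.linspace(1.44,0,17)[1:]]
L.append((L[-1][0]-[0,0,.003],None,0))
rows(L,start=(T,e[1]))
```

```text
7 rows
[[0.35,[0.32,0.76,0.0],[0.0,0.0,0.0]],[0.35,[0.33,0.75,0.0],[0.0,0.0,0.0]],[0.35,[0.32,0.76,0.0],[0.0,0.0,0.0]],[0.35,[0.32,0.75,0.0],[0.0,0.0,0.0]],[0.35,[0.33,0.76,0.0],[0.0,0.0,0.0]],[0.35,[-0.0,-0.0,0.73],[0.0,0.0,0.0]],[0.35,[-0.0,-0.0,0.72],[0.0,0.0,0.0]]]
[-0.01447435 -0.00244573  0.21159368]
17 rows
[[0,[0.05,-0.42,0.09],[0.0,0.0,0.0]],[0,[-0.0,-0.37,0.08],[0.0,0.0,0.0]],[0,[-0.0,-0.36,0.11],[0.0,0.0,0.0]],[0,[-0.0,-0.35,0.15],[0.0,0.0,0.0]],[0,[-0.0,-0.33,0.17],[0.0,0.0,0.0]],[0,[-0.0,-0.32,0.21],[0.0,0.0,0.0]],[0,[-0.0,-0.3,0.23],[0.0,0.0,0.0]],[0,[-0.0,-0.27,0.26],[0.0,0.0,0.0]]]
[[0,[-0.0,-0.25,0.28],[0.0,0.0,0.0]],[0,[-0.0,-0.23,0.31],[0.0,0.0,0.0]],[0,[-0.0,-0.19,0.32],[0.0,0.0,0.0]],[0,[-0.0,-0.17,0.34],[0.0,0.0,0.0]],[0,[-0.0,-0.14,0.36],[0.0,0.0,0.0]],[0,[-0.0,-0.1,0.36],[0.0,0.0,0.0]],[0,[-0.0,-0.07,0.37],[0.0,0.0,0.0]],[0,[-0.0,-0.03,0.38],[0.0,0.0,0.0]]]
[[0,[-0.0,-0.0,0.06],[0.0,0.0,0.0]]]
```

>>> play_rows:
  series:
    - [0.35,[0.32,0.76,0],[0,0,0]]
    - [0.35,[0.33,0.75,0],[0,0,0]]
    - [0.35,[0.32,0.76,0],[0,0,0]]
    - [0.35,[0.32,0.75,0],[0,0,0]]
    - [0.35,[0.33,0.76,0],[0,0,0]]
    - [0.35,[0,0,0],[0,0,0]]
    - [0.35,[0,0,0.73],[0,0,0]]
    - [0.35,[0,0,0.72],[0,0,0]]

```text
t: 31.3
tool_pos: [0.642, 0.1052, 0.2579]
tool_rot: [2.387, 2.042, 0.0]
contact_force: [0.4, -0.1, -0.8]
opening: 0.03
grip_force: 0.0
```

>>> play_rows:
  series:
    - [0.35,[0,0,0],[0,0,0]]
    - [0,[0,0,0],[0,0,0]]
    - [0,[0,0,0],[0,0,0]]
    - [0,[0,0,0],[0,0,0]]
  force: 40

```text
t: 31.8
tool_pos: [0.6428, 0.1052, 0.2605]
tool_rot: [2.386, 2.04, 0.003]
contact_force: [1.2, -1.4, -0.1]
opening: 0.0085
grip_force: 39.0
```

>>> play_rows:
  series:
    - [0,[0.05,-0.42,0.09],[0,0,0]]
    - [0,[0,-0.37,0.08],[0,0,0]]
    - [0,[0,-0.36,0.11],[0,0,0]]
    - [0,[0,-0.35,0.15],[0,0,0]]
    - [0,[0,-0.33,0.17],[0,0,0]]
    - [0,[0,-0.32,0.21],[0,0,0]]
    - [0,[0,-0.3,0.23],[0,0,0]]
    - [0,[0,-0.27,0.26],[0,0,0]]

```text
t: 32.8
tool_pos: [0.509, 0.1286, 0.1964]
tool_rot: [2.385, 2.039, 0.005]
contact_force: [0.7, -2.2, 2.6]
opening: 0.0085
grip_force: 41.8
```

>>> play_rows:
  series:
    - [0,[0,-0.25,0.28],[0,0,0]]
    - [0,[0,-0.23,0.31],[0,0,0]]
    - [0,[0,-0.19,0.32],[0,0,0]]
    - [0,[0,-0.17,0.34],[0,0,0]]
    - [0,[0,-0.14,0.36],[0,0,0]]
    - [0,[0,-0.1,0.36],[0,0,0]]
    - [0,[0,-0.07,0.37],[0,0,0]]
    - [0,[0,-0.03,0.38],[0,0,0]]

```text
t: 33.8
tool_pos: [0.4494, 0.1387, 0.0563]
tool_rot: [-2.387, -2.041, -0.001]
contact_force: [-3.6, 4.1, 45.1]
opening: 0.0084
grip_force: 52.7
```

>>> play_rows:
  series:
    - [0,[0,0,0.03],[0,0,0]]
    - [0,[0,0,0.03],[0,0,0]]
    - [0,[0,0,0],[0,0,0]]
    - [0,[0,0,0],[0,0,0]]

```text
t: 34.3
tool_pos: [0.4495, 0.1387, 0.0552]
tool_rot: [-2.386, -2.04, 0.002]
contact_force: [-6.9, 2.3, 12.7]
opening: 0.0083
grip_force: 47.0
```

>>> play_rows:
  series:
    - [0.35,[0,0,-0.04],[0,0,0]]
    - [0.35,[0,0,0],[0,0,0]]
    - [0.35,[0,0,0],[0,0,0]]
    - [0.35,[0,0,-0.6],[0,0,0]]
    - [0.35,[0,0,-0.9],[0,0,0]]
    - [0.35,[0,0,-0.9],[0,0,0]]
    - [0,[0,0,-0.6],[0,0,0]]
    - [0,[0,0,0],[0,0,0]]

```text
t: 35.3
tool_pos: [0.4516, 0.1382, 0.2095]
tool_rot: [2.385, 2.04, 0.008]
contact_force: [0.3, -0.8, 0.2]
opening: 0.0
grip_force: 0.0
```

Run:
```python
from plan import *
o=ctrl.get_obs();print(o["tool_pos"],o["opening"],o["q"].round(2))
c=cam("top");
for q in blobs(c,"orange",300): print(plane(c,cv2.boxPoints(cv2.minAreaRect(q)),.087).mean(0))
p=W([-.09,-.213,0]);p[2]=.2
p,r=rows([(p,Rt(YAW,np.radians(-60)),0)])
```

```text
[0.45157068 0.13823011 0.20953394] 2.2877099998142313e-06 [ 0.14 -0.32  1.98 -0.    1.47  0.3 ]
9 rows
[[0,[-0.48,0.08,0.02],[-0.83,-0.0,-0.0]],[0,[-0.49,0.08,0.02],[-0.83,-0.0,-0.0]],[0,[-0.48,0.07,0.03],[-0.84,-0.0,-0.0]],[0,[-0.49,0.07,0.05],[-0.83,-0.0,-0.0]],[0,[-0.48,0.06,0.04],[-0.83,-0.0,-0.0]],[0,[-0.48,0.06,0.06],[-0.83,-0.0,-0.0]],[0,[-0.49,0.05,0.06],[-0.83,-0.0,-0.0]],[0,[-0.48,0.04,0.07],[-0.84,-0.0,-0.0]]]
[[0,[-0.48,0.03,0.07],[-0.83,-0.0,-0.0]]]
```

>>> play_rows:
  series:
    - [0,[-0.48,0.08,0.02],[-0.83,0,0]]
    - [0,[-0.49,0.08,0.02],[-0.83,0,0]]
    - [0,[-0.48,0.07,0.03],[-0.84,0,0]]
    - [0,[-0.49,0.07,0.05],[-0.83,0,0]]
    - [0,[-0.48,0.06,0.04],[-0.83,0,0]]
    - [0,[-0.48,0.06,0.06],[-0.83,0,0]]
    - [0,[-0.49,0.05,0.06],[-0.83,0,0]]
    - [0,[-0.48,0.04,0.07],[-0.84,0,0]]

```text
t: 36.35
tool_pos: [0.4777, -0.0603, 0.1969]
tool_rot: [1.776, 1.518, 0.749]
contact_force: [6.4, -4.9, 2.4]
opening: 0.0002
grip_force: 0.0
```

>>> play_rows:
  series:
    - [0,[-0.48,0.03,0.07],[-0.83,0,0]]
    - [0,[0,0,0],[0,0,0]]
    - [0,[0,0,0],[0,0,0]]

```text
t: 36.72
tool_pos: [0.489, -0.0856, 0.2187]
tool_rot: [1.707, 1.459, 0.808]
contact_force: [0.9, -0.3, -0.8]
opening: -0.0003
grip_force: 0.0
```

Run:
```python
from plan import *
o=ctrl.get_obs();print(o["tool_pos"],o["q"].round(2),Rz.inv().apply(o["tool_pos"]-C),(R.from_rotvec(o["tool_rot"]).as_matrix()).round(3).tolist())
c=cam("wrist");cv2.imwrite("pics/w7.png",c[0])
c=cam("top");
for q in blobs(c,"orange",300): print(plane(c,cv2.boxPoints(cv2.minAreaRect(q)),.087).mean(0))
```

```text
[ 0.48898234 -0.08561758  0.21871859] [-0.48 -1.01  2.58  0.47  0.63 -0.56] [-0.05258229 -0.21029863  0.20671859] [[0.156, 0.524, 0.838], [0.988, -0.082, -0.133], [-0.0, 0.848, -0.53]]
```

View pics/w7.png

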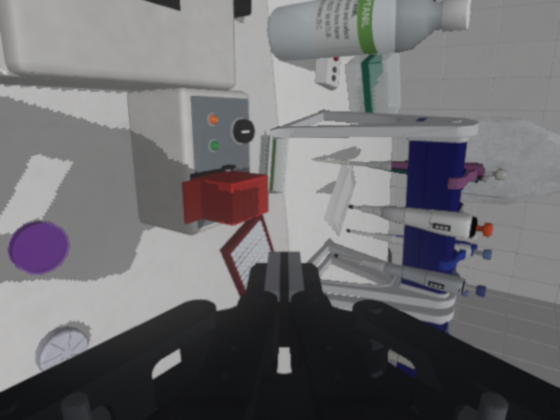

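Run:
```python
from plan import *
w=cam("wrist");c=cam("top");s=cam("scene")
a=cv2.resize(w[0][140:250,120:290],None,fx=4,fy=4,interpolation=cv2.INTER_CUBIC);cv2.imwrite("pics/z7.png",cv2.convertScaleAbs(a,alpha=1.3))
P=plane(w,[(184,180),(184,222)],.087)
for p in P: print(p,Rz.inv().apply(p-C))
# pod front top edge corners z=.075 : (130,92?) & (143,222)
print(Rz.inv().apply(plane(w,[(128,92),(143,222)],.075)-C))
for n,k in(("top",c),("scene",s)):
    for th in(0,):
        print(n,[cv2.boundingRect(q) for q in blobs(k,"red",60,2000)])
```

```text
[ 0.55676003 -0.07932485  0.087     ] [ 0.01340302 -0.19358482  0.075     ]
[ 0.54840189 -0.11148707  0.087     ] [ 0.01012682 -0.22665344  0.075     ]
[[-0.01923612 -0.12938222  0.063     ]
 [-0.0183091  -0.22097117  0.063     ]]
top []
scene [(253, 177, 19, 18)]
```

View pics/z7.png

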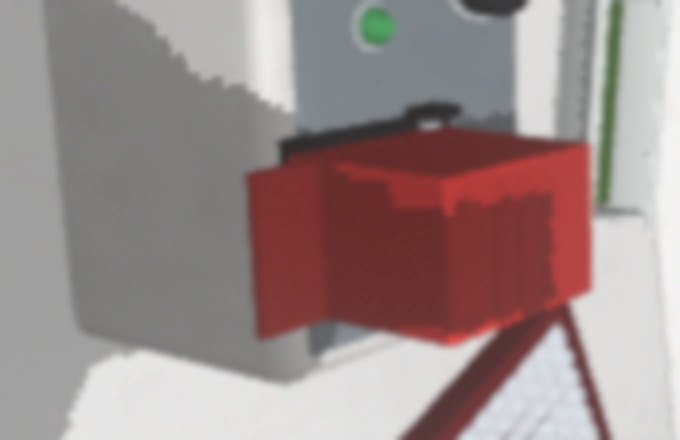

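Run:
```python
from plan import *
w=cam("wrist");c=cam("top")
f=lambda l:[(u/4+120-.4,v/4+140-.4) for u,v in l]
P=plane(w,f([(248,172),(260,340)]),.087);print(P,Rz.inv().apply(P-C),np.linalg.norm(P[0]-P[1]))
t=[(u/4+95-.4,v/4+140-.4) for u,v in [(622,292),(677,300)]]
for i,j in zip(f([(248,172),(260,340)]),t):
    X,e=two(w,i,c,j);print(X,e,Rz.inv().apply(X-C))
# pod top front edge: crop (270,170) boundary, (315,355)
P=plane(w,f([(250,60),(290,375)]),.075);print(Rz.inv().apply(P-C))
```

```text
[[ 0.55443093 -0.08067977  0.087     ]
 [ 0.54891707 -0.11403232  0.087     ]] [[ 0.01131186 -0.19528411  0.075     ]
 [ 0.01102998 -0.22908819  0.075     ]] 0.03380525402208661
[ 0.55727768 -0.08296064  0.08299314] 0.001716191533659704 [ 0.01447752 -0.19709657  0.07099314]
[ 0.55193861 -0.11570968  0.08356634] 0.0006490638784496265 [ 0.01427484 -0.23027735  0.07156634]
[[ 0.02472516 -0.17604559  0.063     ]
 [ 0.02929235 -0.24423264  0.063     ]]
```

```bash
cat > cov.py <<'E'
from plan import *
Q=Rt(YAW,np.radians(-60)); h=.0145;Y=-.213
def cen(cx,cz): # corner (chest x, world z) -> tip centre world
    p=W([cx-h*.5,Y,0]);p[2]=cz-h*.866;return p
arc=lambda f,r=.0545:cen(.0755-r*np.cos(f),.078+r*np.sin(f))
E
python3 - <<'E'
from cov import *
a=cen(-.038,.079);b=arc(.02);print(a,b)
rows([(a+[0,0,.07],Q,0),(a,None,0)])
E
```

```text
[ 0.4958078  -0.08942194  0.066443  ] [ 0.55410668 -0.0985612   0.06653293]
4 rows
[[0,[-0.03,-0.67,0.5],[-0.12,0.0,0.0]],[0,[-0.03,-0.67,0.49],[-0.12,0.0,0.0]],[0,[0.0,-0.61,0.35],[0.0,0.0,0.0]],[0,[0.0,-0.61,0.35],[0.0,0.0,0.0]]]
```

>>> play_rows:
  series:
    - [0,[-0.03,-0.67,0.5],[-0.12,0,0]]
    - [0,[-0.03,-0.67,0.49],[-0.12,0,0]]
    - [0,[0,-0.61,0.35],[0,0,0]]
    - [0,[0,-0.61,0.35],[0,0,0]]
    - [0,[0,0,0],[0,0,0]]
    - [0,[0,0,0],[0,0,0]]

```text
t: 37.83
tool_pos: [0.5225, -0.0929, 0.0929]
tool_rot: [1.683, 1.449, 0.833]
contact_force: [-0.4, -0.8, 0.3]
opening: -0.0002
grip_force: 0.0
```

Run:
```python
from cov import *
o=ctrl.get_obs();print(o["tool_pos"],o["q"].round(2),Rz.inv().apply(o["tool_pos"]-C),(R.from_rotvec(o["tool_rot"]).as_matrix()).round(3).tolist())
b=arc(.02)
e=rows([(b,Q,0)],rate=.5)
print("arc");rows([(arc(f),None,0) for f in np.arange(.12,.96,.12)],start=e)
```

```text
[ 0.52249843 -0.09288022  0.09285746] [-0.46 -0.52  2.58  1.36  0.28 -1.52] [-0.01834581 -0.21228286  0.08085746] [[0.147, 0.501, 0.853], [0.989, -0.077, -0.125], [0.003, 0.862, -0.507]]
2 rows
[[0,[-0.01,-0.06,0.41],[-0.03,-0.03,0.0]],[0,[-0.01,-0.07,0.41],[-0.02,-0.03,0.01]]]
arc
7 rows
[[0,[0.0,0.1,-0.05],[0.0,0.0,0.0]],[0,[0.0,0.12,-0.04],[0.0,0.0,0.0]],[0,[0.0,0.13,-0.03],[0.0,0.0,0.0]],[0,[0.0,0.13,-0.01],[0.0,0.0,0.0]],[0,[0.0,0.13,-0.0],[0.0,0.0,0.0]],[0,[0.0,0.13,0.02],[0.0,0.0,0.0]],[0,[0.0,0.12,0.03],[0.0,0.0,0.0]]]
```

```bash
cat > cov.py <<'E'
from plan import *
Q=Rt(YAW,np.radians(-45)); h=.0145;Y=-.213
def cen(cx,cz):
    p=W([cx-h*.707,Y,0]);p[2]=cz-h*.707;return p
arc=lambda f,r=.0545:cen(.0755-r*np.cos(f),.078+r*np.sin(f))
E
python3 - <<'E'
from cov import *
o=ctrl.get_obs()
e=rows([(o["tool_pos"]+[-.02,0.003,0],Q,0),(cen(-.02,.073),None,0)])
E
```

```text
4 rows
[[0,[0.0,-0.07,-0.12],[0.61,-0.02,0.01]],[0,[0.0,-0.08,-0.11],[0.6,-0.02,0.0]],[0,[-0.0,-0.08,-0.1],[0.61,-0.02,0.01]],[0,[-0.01,-0.31,0.54],[0.0,0.0,0.0]]]
```

>>> play_rows:
  series:
    - [0,[0,-0.07,-0.12],[0.61,-0.02,0]]
    - [0,[0,-0.08,-0.11],[0.6,-0.02,0]]
    - [0,[0,-0.08,-0.1],[0.61,-0.02,0]]
    - [0,[-0.01,-0.31,0.54],[0,0,0]]
    - [0,[0,0,0],[0,0,0]]
    - [0,[0,0,0],[0,0,0]]

```text
t: 38.58
tool_pos: [0.5182, -0.089, 0.0638]
tool_rot: [1.824, 1.579, 0.715]
contact_force: [0.1, 0.7, -0.1]
opening: 0.0003
grip_force: 0.0
```

Run:
```python
from cov import *
o=ctrl.get_obs();print(o["tool_pos"],o["q"].round(2),Rz.inv().apply(o["tool_pos"]-C),(R.from_rotvec(o["tool_rot"]).as_matrix()).round(3).tolist())
b=cen(.021,.073);print(b)
e=rows([(cen(-.02,.073),Q,0),(b,Q,0)],rate=.5)
print("arc");rows([(arc(f),None,0) for f in np.arange(.02,.61,.1)],start=e)
```

```text
[ 0.51824523 -0.088999    0.06384912] [-0.43 -0.44  2.51  0.72  0.33 -0.88] [-0.02314879 -0.20910719  0.05184912] [[0.141, 0.658, 0.74], [0.99, -0.098, -0.101], [0.006, 0.747, -0.665]]
[ 0.55113063 -0.09809465  0.0627485 ]
3 rows
[[0,[-0.08,-0.11,-0.09],[0.42,-0.1,0.04]],[0,[0.0,0.29,0.29],[-0.0,-0.0,0.0]],[0,[0.0,0.29,0.29],[-0.0,-0.0,0.0]]]
arc
6 rows
[[0,[0.0,0.08,-0.09],[0.0,0.0,0.0]],[0,[0.0,0.09,-0.07],[0.0,0.0,0.0]],[0,[0.0,0.09,-0.06],[0.0,0.0,0.0]],[0,[0.0,0.09,-0.06],[0.0,0.0,0.0]],[0,[0.0,0.1,-0.04],[0.0,0.0,0.0]],[0,[0.0,0.1,-0.04],[0.0,0.0,0.0]]]
```

>>> play_rows:
  series:
    - [0,[-0.08,-0.11,-0.09],[0.42,-0.1,0.04]]
    - [0,[0,0,0],[0,0,0]]
    - [0,[0,0.29,0.29],[0,0,0]]
    - [0,[0,0.29,0.29],[0,0,0]]
    - [0,[0,0,0],[0,0,0]]
    - [0,[0,0,0],[0,0,0]]

```text
t: 39.33
tool_pos: [0.5507, -0.0981, 0.0618]
tool_rot: [1.873, 1.603, 0.664]
contact_force: [0.2, 1.0, 0.1]
opening: -0.0003
grip_force: 0.0
```

Run:
```python
from cov import *
o=ctrl.get_obs();print(o["tool_pos"],o["contact_force"],Rz.inv().apply(o["tool_pos"]-C),(R.from_rotvec(o["tool_rot"]).as_matrix()).round(3).tolist())
s=cam("scene");w=cam("wrist")
a=cv2.resize(s[0][140:260,190:330],(700,600),interpolation=cv2.INTER_CUBIC);b=w[0]
cv2.imwrite("pics/m8.png",cv2.resize(np.hstack([a,cv2.resize(b,(800,600))]),(800,320)))
b=cen(.021,.073);print(b)
e=rows([(b,Q,0)]);print("arc");rows([(arc(f),None,0) for f in np.arange(.02,.61,.1)],start=e)
```

```text
[ 0.55074015 -0.09805208  0.0617762 ] [0.21448004 1.03425178 0.06295201] [ 0.01035614 -0.21301841  0.0497762 ] [[0.154, 0.7, 0.698], [0.988, -0.109, -0.108], [0.001, 0.706, -0.708]]
[ 0.55113063 -0.09809465  0.0627485 ]
1 rows
[[0,[0.0,0.02,-0.01],[-0.01,-0.01,0.0]]]
arc
6 rows
[[0,[0.0,0.09,-0.08],[0.0,0.0,0.0]],[0,[0.0,0.08,-0.08],[0.0,0.0,0.0]],[0,[0.0,0.09,-0.06],[0.0,0.0,0.0]],[0,[0.0,0.1,-0.05],[0.0,0.0,0.0]],[0,[0.0,0.1,-0.05],[0.0,0.0,0.0]],[0,[0.0,0.1,-0.03],[0.0,0.0,0.0]]]
```

View pics/m8.png

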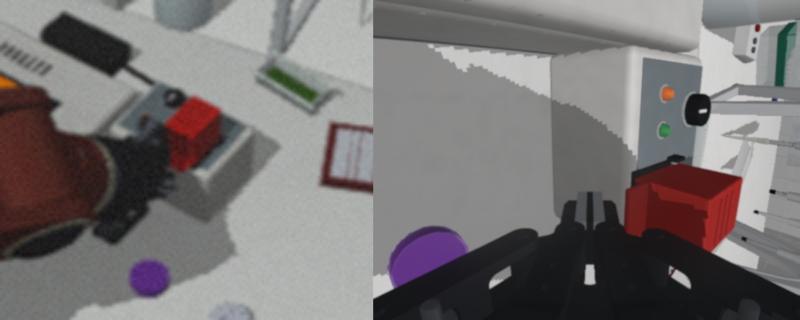

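>>> play_rows:
  series:
    - [0,[0,0.11,-0.09],[0,0,0]]
    - [0,[0,0.09,-0.08],[0,0,0]]
    - [0,[0,0.09,-0.06],[0,0,0]]
    - [0,[0,0.1,-0.05],[0,0,0]]
    - [0,[0,0.1,-0.05],[0,0,0]]
    - [0,[0,0.1,-0.03],[0,0,0]]
    - [0,[0,0,0],[0,0,0]]

```text
t: 40.3
tool_pos: [0.5599, -0.0997, 0.0962]
tool_rot: [1.872, 1.603, 0.664]
contact_force: [-0.5, 0.1, -0.1]
opening: -0.0001
grip_force: 0.3
```

Run:
```python
from cov import *
o=ctrl.get_obs();print(o["tool_pos"],o["contact_force"],Rz.inv().apply(o["tool_pos"]-C))
s=cam("scene");w=cam("wrist")
a=cv2.resize(s[0][140:260,190:330],(700,600),interpolation=cv2.INTER_CUBIC);b=w[0]
cv2.imwrite("pics/m9.png",cv2.resize(np.hstack([a,cv2.resize(b,(800,600))]),(800,320)))
print([cv2.boundingRect(q) for q in blobs(s,"red",60,2000)])
e=rows([(arc(.55),Q,0)]);print("push");rows([(cen(x,.110),None,0) for x in np.arange(.034,.06,.005)],start=e)
```

```text
[ 0.55989085 -0.09971556  0.09616466] [-0.49768161  0.09293961 -0.14240088] [ 0.01965405 -0.21324462  0.08416466]
[(256, 175, 19, 19)]
1 rows
[[0,[0.0,0.01,-0.02],[-0.01,-0.01,0.0]]]
push
6 rows
[[0,[0.0,0.12,0.02],[0.0,0.0,0.0]],[0,[0.0,0.07,0.07],[0.0,0.0,0.0]],[0,[0.0,0.07,0.07],[0.0,0.0,0.0]],[0,[0.0,0.07,0.08],[0.0,0.0,0.0]],[0,[0.0,0.07,0.07],[0.0,0.0,0.0]],[0,[0.0,0.07,0.07],[0.0,0.0,0.0]]]
```

View pics/m9.png

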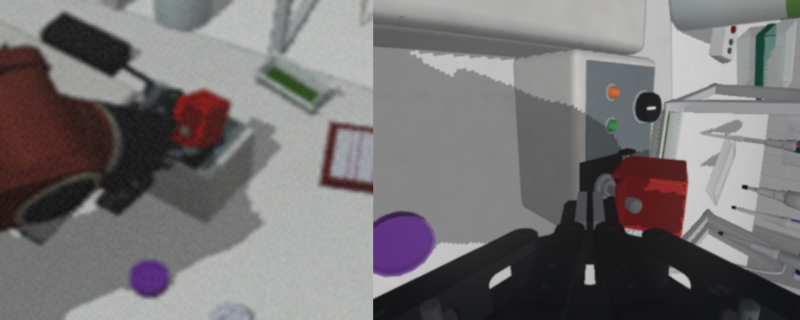

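>>> play_rows:
  series:
    - [0,[0,0.13,0],[0,0,0]]
    - [0,[0,0.07,0.07],[0,0,0]]
    - [0,[0,0.07,0.07],[0,0,0]]
    - [0,[0,0.07,0.07],[0,0,0]]
    - [0,[0,0,0],[0,0,0]]

```text
t: 41.02
tool_pos: [0.5789, -0.1026, 0.0998]
tool_rot: [1.873, 1.603, 0.663]
contact_force: [0.1, -0.2, -0.4]
opening: 0.0
grip_force: 0.2
```

>>> play_rows:
  series:
    - [0,[0,0.07,0.07],[0,0,0]]
    - [0,[0,0.07,0.07],[0,0,0]]
    - [0,[0,0,0],[0,0,0]]

```text
t: 41.4
tool_pos: [0.5886, -0.1042, 0.0999]
tool_rot: [1.873, 1.603, 0.663]
contact_force: [-0.5, -0.7, -0.6]
opening: -0.0
grip_force: 0.3
```

Run:
```python
from cov import *
o=ctrl.get_obs();q=Rz.inv().apply(o["tool_pos"]-C);print(o["contact_force"],q, "corner",q+[.0103,0,.0103+.012], (R.from_rotvec(o["tool_rot"]).as_matrix()).round(3).tolist())
w=cam("wrist");cv2.imwrite("pics/w10.png",w[0]);s=cam("scene");cv2.imwrite("pics/s10.png",s[0]);print([cv2.boundingRect(q) for q in blobs(s,"red",60,2000)])
```

```text
[-0.49670735 -0.67950256 -0.63093642] [ 0.04873066 -0.21317663  0.08791563] corner [ 0.05903066 -0.21317663  0.11021563] [[0.154, 0.7, 0.698], [0.988, -0.11, -0.108], [0.001, 0.706, -0.708]]
[(262, 172, 12, 14)]
```

>>> play_rows:
  series:
    - [0,[0,0.04,0.04],[0,0,0]]
    - [0,[0,0.04,0.04],[0,0,0]]
    - [0,[0,0,0],[0,0,0]]

```text
t: 41.88
tool_pos: [0.5917, -0.1044, 0.0988]
tool_rot: [1.875, 1.609, 0.66]
contact_force: [-44.5, 3.4, 25.9]
opening: -0.0004
grip_force: 25.8
```

>>> play_rows:
  series:
    - [0,[0,0.03,0.03],[0,0,0]]
    - [0,[0,0,0],[0,0,0]]

```text
t: 42.12
tool_pos: [0.5926, -0.1044, 0.0985]
tool_rot: [1.876, 1.611, 0.659]
contact_force: [-69.0, 4.0, 41.8]
opening: -0.0
grip_force: 39.9
```

>>> play_rows:
  series:
    - [0,[0,-0.1,-0.1],[0,0,0]]
    - [0,[0,0,-0.3],[0,0,0]]
    - [0,[0,0,-0.4],[0,0,0]]
    - [0,[0,0,-0.6],[0,0,0]]
    - [0,[0,0,-0.6],[0,0,0]]
    - [0,[0,0,-0.6],[0,0,0]]
    - [0,[0,0,0],[0,0,0]]
    - [0,[0,0,0],[0,0,0]]

```text
t: 43.12
tool_pos: [0.5021, -0.0907, 0.1882]
tool_rot: [1.873, 1.603, 0.663]
contact_force: [0.0, 0.0, 0.3]
opening: 0.0002
grip_force: 0.0
```

Run:
```python
from cov import *
o=ctrl.get_obs();q=Rz.inv().apply(o["tool_pos"]-C);print(o["contact_force"],q,o["t"])
w=cam("wrist");cv2.imwrite("pics/w11.png",w[0]);s=cam("scene");cv2.imwrite("pics/s11.png",s[0])
print("red now",[cv2.boundingRect(q) for q in blobs(s,"red",60,2000)])
k=list(s);k[0]=cv2.imread("pics/scene0.png");print("red at start",[cv2.boundingRect(q) for q in blobs(k,"red",60,2000)])
d=cv2.absdiff(s[0],k[0])[165:225,225:300].max(2);print((d>40).sum())
# amber window / red in both, wrist: cover bbox vs projected lip when shut
print(proj(w,[W([.0135,y,.075]) for y in(-.196,-.230)]).round(0).tolist(),[cv2.boundingRect(q) for q in blobs(w,"red",200,20000)])
for n in("orange",): print([cv2.minAreaRect(q) for q in blobs(s,n,100)],[cv2.minAreaRect(q) for q in blobs(k,n,100)])
# indicator lamps
hs=cv2.cvtColor(w[0],cv2.COLOR_BGR2HSV);m=cv2.inRange(hs,(55,100,80),(80,255,255));print("green led",m.sum()//255,hs[m>0].mean(0) if m.any() else None)
```

```text
[0.03290156 0.01670962 0.30135301] [-0.03887695 -0.21332999  0.17618744] 43.125
red now [(254, 177, 17, 15)]
red at start [(250, 177, 22, 27)]
750
[[237.0, 183.0], [238.0, 228.0]] [(302, 180, 25, 17)]
[((539.5083618164062, 272.8525085449219), (50.08250427246094, 101.65520477294922), 11.802433013916016)] [((538.0, 262.0), (76.0, 42.0), 90.0), ((181.88536071777344, 176.21018981933594), (50.279476165771484, 22.665668487548828), 28.610458374023438)]
green led 6 [ 66.83333333 116.5         85.16666667]
```

>>> play_rows:
  series:
    - [0,[0.5,-0.5,-0.5],[0.8,0,0]]
    - [0,[0.8,-0.2,-0.5],[0.8,0,0]]
    - [0,[0.9,0,-0.3],[0.8,0,0]]
    - [0,[0.9,0,0],[0.8,0,0]]
    - [0,[0.9,0,0],[0.8,0,0]]
    - [0,[0.9,0,0],[0.8,0,0]]
    - [0,[0.9,0,0],[0.8,0,0]]
    - [0,[0.9,0,0],[0,0,0]]

```text
t: 44.22
tool_pos: [0.489, 0.2523, 0.2123]
tool_rot: [-2.387, -2.042, 0.003]
contact_force: [0.9, -0.7, -0.7]
opening: 0.0001
grip_force: 0.0
```

>>> play_rows:
  series:
    - [0,[0.9,0,0],[0,0,0]]
    - [0,[0.9,0,0],[0,0,0]]
    - [0,[0.9,0,0],[0,0,0]]
    - [0,[0.9,0,0],[0,0,0]]
    - [0,[0.9,0,0],[0,0,0]]
    - [0,[0.9,0,0],[0,0,0]]
    - [0,[0,0,0],[0,0,0]]

```text
t: 45.1
tool_pos: [0.5286, 0.5199, 0.2108]
tool_rot: [2.383, 2.046, -0.004]
contact_force: [0.6, -0.3, 0.0]
opening: -0.0001
grip_force: 0.0
```

Run:
```python
from cov import *
o=ctrl.get_obs();print(o["tool_pos"],o["t"],o["contact_force"])
for n in("top","scene"):
    s=cam(n);k=list(s);k[0]=cv2.imread(f"pics/{n}0.png");k=tuple(k);cv2.imwrite(f"pics/{n}12.png",s[0])
    for m in("red","orange"):
        print(n,m,[(np.round(cv2.minAreaRect(q)[0],1),np.round(cv2.minAreaRect(q)[1],1)) for x in(s,k) for q in blobs(x,m,60,2500)])
    hl=lambda x:[cv2.boundingRect(q) for q in cv2.findContours(cv2.inRange(cv2.cvtColor(x[0],cv2.COLOR_BGR2HSV),(0,150,40),(6,255,255))[160:230,220:300],0,2)[0] if cv2.contourArea(q)>30]
    print("wide red now/start",hl(s),hl(k))
    u=proj(s,[W([.04,-.213,.09])])[0].astype(int);u0,v0=u
    d=cv2.absdiff(s[0],k[0])[v0-22:v0+22,u0-22:u0+22].max(2);print("diff",(d>45).sum())
```

```text
[0.52859918 0.51991123 0.21078203] 45.1 [ 0.55058118 -0.31905038  0.02739838]
top red []
top orange []
wide red now/start [(31, 46, 14, 9), (31, 24, 18, 22)] [(30, 46, 15, 9), (31, 24, 18, 22)]
diff 3
scene red [(array([258.8, 189.4]), array([15.2, 25.9])), (array([259.1, 189.5]), array([14.9, 26.1]))]
scene orange [(array([538., 262.]), array([76., 42.])), (array([181.6, 175.8]), array([47.6, 21.3])), (array([538., 262.]), array([76., 42.])), (array([181.9, 176.2]), array([50.3, 22.7]))]
wide red now/start [(29, 17, 23, 27)] [(29, 17, 23, 27)]
diff 10
```

Run:
```python
from h import *
for n,(u,v) in(("top",(161,214)),("scene",(181,176))):
    for t in("0","12"):
        i=cv2.imread(f"pics/{n}{t}.png");print(n,t,i[v-5:v+6,u-8:u+9].reshape(-1,3).mean(0).round(1),i[v-5:v+6,u-8:u+9].reshape(-1,3).std(0).round(1))
a,b=[cv2.imread(f"pics/top{t}.png") for t in("0","12")]
print("foil diff",(cv2.absdiff(a,b)[244:270,288:314].max(2)>45).sum(),"door edge diff",(cv2.absdiff(a,b)[235:265,100:215].max(2)>60).sum())
```

```text
top 0 [ 52.6  93.4 144.3] [2.6 2.3 1.9]
top 12 [ 42.3  70.1 104.7] [2.9 2.3 2. ]
scene 0 [ 16.1  95.6 178.2] [4.2 2.4 2. ]
scene 12 [ 19.2  63.1 116.3] [3.7 2.5 2.2]
foil diff 0 door edge diff 0
```

```bash
python3 -c "
from station import ctrl
print(ctrl.finish_job())"
```

```text
the job is handed in; nothing more can be done
None
```

I handed in the job at about 45 s. All four sample dishes that were present (pink, green, two straw) are flat on the chamber floor. The door and the red cover are shut, and the foil dish hasn't moved. I pushed the toggle back until it hit a hard stop (about 80 N at the wrist, limit 120 N), but I didn't see it in its final position, so the lamp being on is inferred.

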